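# Clip the hold-down rod and tuck the flashing under the lap

### The arm

A 7-joint arm with a two-finger parallel gripper is mounted at the origin on the work surface. World frame = base frame: x ahead of the robot, y to its left, z up, the work surface at z = 0. Lengths are in m, angles in rad, forces in N, time in s.
With the tool pointing down it reaches from about 0.4 to 0.85 m from the base axis. Payload 10.4 kg.
Tool frame: the origin (TCP) lies midway between the tips of the shut fingers; the grasp point (between the pads) lies 19 mm behind it; z points along the fingers, y is the direction in which the jaws open and shut (so a half turn about z gives the same grasp; the last joint's range is limited). The gripper opens to 85 mm and grips with 20 to 120 N. Pads are 22 mm wide; open, the fingers measure 114 mm over their backs; the gripper's body (76 mm by 85 mm) begins 54 mm behind the grasp point. The pads swing forward as they close: fully open they stand 13 mm farther back than shut.
Start: joints at [-1.326, 0.332, -0.065, 1.46, 0.022, 1.35, -0.088], TCP at [0.165, 0.603, 0.231] pointing down, gripper open.
Joint ranges: [-2.6, 2.6], [-0.5, 2.12], [-1.47, 1.34], [0.16, 2.42], [-1.27, 4.41], [0.06, 2.06], [-2.6, 2.6]. Speed limits (rad/s): [2.22, 2.22, 2.79, 2.79, 3.14, 3.14, 3.14].

### API

Orientations are given as a unit quaternion [x, y, z, w].
In Python, from workcell import get_obs, camera, calibration, hand_in gives the robot as it stands.
- The arm moves only by the shell command python3 -m handwheel 'ROWS' [FORCE]. ROWS is JSON, a list of rows, each an object with "jaw": the finger opening in mm, from 0 to 85.4; "delta_pos": the shift along the tool's x, y, z scaled (see below), a list of three; "turn": the turn about the tool's z scaled (see below). In form: [{"jaw": jaw, "delta_pos": [tx, ty, tz], "turn": turn}, ...]. A call has 1 to 10 rows; each row is the pose to reach, as a shift and turn from the pose commanded when the call began, along the tool's axes at that moment, turning the shorter way round; what a row does not reach only later rows make up. The controller multiplies each number of a shift by 1 m and each number of a turn by pi rad. A row lasts 1/12 s, in which the tool goes at most 41.7 mm and 7.16 degrees, less where a joint would pass 70% of its speed; a pose out of reach is approached as far as the arm can. A call with a number of a shift or a turn outside -1 to 1 is refused whole. A call with a gripper value outside its range is refused whole. The fingers move at their own pace and stop on an object; FORCE is the grip in N (left out, the last holds). Time passes only in rows, so rows that repeat a pose let the fingers close. It gives the time, the measured TCP pose, the force and the opening at its end, in the units of the state.
- get_obs(): the state, without advancing time (a new reading comes with each control period).
- camera(name): name is "side" or "top"; returns the picture (400x640x3 uint8, red, green, blue); there is no depth.
- calibration(name): a dict with "mtx" (3x3 intrinsics, pixels), "rvec" (rotation vector, rad) and "tvec" (3), from world to camera coordinates, as OpenCV has them. Camera axes: x right, y down, z forward; pixel columns grow to the right and rows downward; lengths in m; the calibration is good to about 2 mm. A picture is of the moment at which its call begins. calibration takes no time and is no camera call.
- hand_in(): hands the job in, once; it reports no verdict.
The state is a dict: "clock": time; "joint_pos": joint angles; "joint_velocities": joint speeds; "tau": joint torques, N m; "position": TCP position; "ee_rot": TCP orientation; "ft_force": force on the tool from outside, world axes, zero at the start; "torque": the same for the moment, N m; "grip_width": opening from 0.0 (shut) to 1.0 (fully open).
Only numpy, scipy, OpenCV 4.12 (cv2) and the standard library are available. Lean on these libraries where they do the work, as an engineer would, in place of code of your own. Each camera call takes 0.05 s, during which the arm holds its last target.

### The job

On the lap jig, first press the loose steel rod down past the sprung jaws until it sits fully home in both fork clips, across the top of the hinged lap sheet. Then slide the flat edge of the flashing squarely and centrally under the lap sheet's free edge, without lifting that sheet, until it meets the stop beneath, and finish while still holding the flashing pressed firmly flat on the board: do not let go. Leave everything else on the bench where it is.

Things in the scene. Friction and masses are not known exactly. Their poses are not given: they have to be found in the camera images.
- jig: Lap jig, fixed to the bench: plywood board with a hinged lap sheet and two fork clips. Origin on the bench under the lap's free edge; x is the direction of tucking (towards the hinge), y runs along the free edge, z up. A packer plate 6.5 mm thick lies on the board from x = 40 to 155 mm, y = -68 to 68: the lap rests on it and its edge at x = 40 is the stop.
- bed: The jig's plywood board, 300 x 210 x 18 mm: in the jig's frame (same origin and axes) it spans x = -140 to 160 mm, y = -105 to 105 mm, its top at z = 18 mm.
- rod_seat (a point): Where the rod's centre lies when home in both clips: x = 50, y = 0, z = 43.5 mm in the jig's frame, axes as the jig's; the rod then lies along the jig's y. Here the lap's top face is 15 mm below the seated rod's centre; the lap's two ribs (7 mm tall, at y = +45 and -45 mm) come within 1 mm of the rod.
- clip_l (a point): Rod's axis in the fork clip at jig x = 50, y = 87, z = 43.5 mm. Smooth clip 14 mm wide (y), slot 15.5 mm, open upward, top 66 mm above bench: a fixed prong with flared top on its -x side; on +x a sprung hinged jaw with a sloping lead-in and a nose overhanging the seated rod by 3 mm. The rod, pushed straight down, meets it 16 mm above the seat and swings it out to +x; both jaws take 8 to 20 N.
- clip_r (a point): The same point in the like clip at jig y = -87 mm.
- lap_mouth (a point): Point on the board's top below the middle of the lap's free edge (x = 0, y = 0, z = 18 mm in the jig's frame). The lap's underside is 6.5 mm above the board here; a lip, bent up, reaches 12 mm farther out (to x = -12 mm), where its underside is about 12 mm and its top 17 mm above the board.
- lap_edge (a point): Top of the lap sheet at the middle of its free edge (where the lip begins). Plain steel sheet 4 mm thick, 136 mm wide (y), covering jig x = 0 to 150 mm, with two ribs along x.
- stop_mid (a point): Middle of the stop's foot: on the board's top, 40 mm in beyond lap_mouth (x = 40, y = 0, z = 18 mm in the jig's frame). The flashing's front edge meets it when fully home.
- lap (a joint): Hinge of the lap sheet along its far edge (x = 150 mm), rad: 0 lying down on the packer, growing as the free edge lifts (0.01 rad is 1.5 mm at the free edge). It lies by its own weight only (0.35 kg); with the rod clipped in it can rise about 1.5 mm.
- jaw_l (a joint): Sprung jaw of the clip at jig y = +87 mm, rad: 0 closed, about 0.12 while the rod passes it; it springs back to 0.
- jaw_r (a joint): Sprung jaw of the clip at jig y = -87 mm, likewise.
- vrest: Fixed rest that carries the rod at the start: two V supports 18 mm wide at x = +75 and -75 mm on a bar 190 x 30 x 6 mm. Origin at its centre on the bench, x along the rod.
- rod: Plain round steel rod, 14 mm in diameter, 220 mm long, about 0.16 kg. Origin at its centre, x along its length. It starts in the V rest, centre 30 mm above the bench, free to be gripped between the supports.
- flashing: Bright metal flashing, about 0.18 kg: a flat leg 100 x 110 x 4 mm with a standing seam along its rear edge, 10 mm thick, 110 mm long and reaching 45 mm above the underside, to be gripped from above. Origin on the underside below the middle of the seam; x points from the seam to the front edge (at x = +95 mm; rear edge at x = -5 mm), y along the seam, z up. It starts flat on the bench.
- flash_edge (a point): Middle of the flashing's front edge, on its underside (x = 95 mm in its frame).
- hammer: Bystander: a hammer, about 300 mm long; to be left alone.
- wrench: Bystander: a spanner, about 200 mm long; to be left alone.
- brush: Bystander: a bench brush, 170 mm long; to be left alone.
- oil: Bystander: a white plastic bottle, 60 mm across, 170 mm tall; to be left alone.
- tin: Bystander: a plain metal tin, 70 mm across, 90 mm tall; to be left alone.
- mug: Bystander: a white mug, 76 mm across, 90 mm tall; to be left alone.
- offcut: Bystander: a dark steel offcut slab, 50 x 70 x 12 mm; to be left alone.

How it is judged:
On the way, in this order (a step that is already met when the one before it is completed fails the run):
1. the rod sits home in both fork clips, jaws closed over it (z of rod in the frame of rod_seat between -0.003 and 0.003 m and x of rod in the frame of rod_seat between -0.004 and 0.004 m and y of rod in the frame of rod_seat between -0.015 and 0.015 m and angle between the x axis of rod and the y axis of jig, either way round below 0.04 rad and value of joint each of jaw_l, jaw_r below 0.06 rad), for 0.2 s.
2. the flashing's front edge is under the lap, up to the stop (x of flash_edge in the frame of stop_mid between -0.007 and 0.004 m and y of flash_edge in the frame of stop_mid between -0.02 and 0.02 m and z of flash_edge in the frame of stop_mid between -0.003 and 0.003 m and y of flashing in the frame of jig between -0.02 and 0.02 m and angle between the x axis of flashing and the x axis of jig, either way round below 0.08 rad and angle between flashing's own z axis and vertical below 0.04 rad), for 0.2 s.
At the end, for the whole second after the job is handed in: Rod in both clips (3 mm height, 4 mm across, 15 mm along, 0.04 rad; jaws < 0.06 rad); flashing edge under the lap within 7 mm of the stop, 20 mm of centred, 0.08 rad square, flat to 0.04 rad and 3 mm, at rest, held by fingers (> 3 N), pressed on the board (> 4 N); lap < 0.02 rad (all of step 1 and all of step 2 and contact force between flashing and bed above 4 N and contact force between the fingers and flashing above 3 N and linear speed of flashing below 0.02 m/s and value of joint lap below 0.02 rad); the arm keeps its last pose, push and grip.
It fails at once if the lap sheet is lifted (over 0.04 rad, 6 mm at its free edge) (value of joint lap above 0.04 rad).
It fails at once if a bystander is disturbed (moved over 30 mm) (distance of any of hammer, wrench, brush, oil, tin, mug, offcut from where it was at the start of the episode above 0.03 m).
It also fails if it takes over 61 s, if anything falls off the work surface, if the arm or the gripper's body presses on something with over 40 N, if the wrist force passes 120 N, or if a joint passes its speed limit or range.

## Working session

There is one attempt and no reset: what is moved stays moved. The work goes in short steps, Python scripts to look and compute and a shell command to move; the robot and the scene stay as the last step left them, time stands still between calls to the robot, and variables do not carry over. Pictures are saved under pics/ and viewed, and the job is handed in when it is done.

```bash
ls; mkdir -p pics; python3 - <<'E'
from workcell import *
import cv2
o=get_obs();print(o)
for n in("side","top"):
    cv2.imwrite(f"pics/{n}0.png",camera(n)[:,:,::-1]);c=calibration(n);print(n,c)
E
```

```text
pics
{'clock': 0.0, 'joint_pos': array([-1.32558384,  0.33286966, -0.0647177 ,  1.46096505,  0.02161654,
        1.34989006, -0.08849097]), 'joint_velocities': array([-1.19366491e-03, -7.29466991e-05,  8.32586581e-04, -1.69870287e-04,
        2.04766583e-04,  2.58465814e-04, -5.53117521e-04]), 'tau': array([-2.41664375e-04, -6.25425982e+01,  4.91106219e-02, -3.91618860e+01,
        1.61394873e-02,  9.49028326e-03,  4.81498489e-05]), 'position': array([0.16528845, 0.6023504 , 0.23050603]), 'ee_rot': array([ 1.33481176e-01,  9.91051089e-01, -7.15626890e-04, -5.72302028e-05]), 'ft_force': array([-0.24102227,  0.18577211,  0.08229772]), 'torque': array([-0.01661829,  0.05166026, -0.01878763]), 'grip_width': 1.0013432174050985}
side {'mtx': array([[469.93217364,   0.        , 320.85310523],
       [  0.        , 469.93217364, 191.79345668],
       [  0.        ,   0.        ,   1.        ]]), 'rvec': array([ 2.33243383, -0.59481665,  0.23118427]), 'tvec': array([-0.51514295,  0.2443244 ,  1.46660161])}
top {'mtx': array([[497.76532816,   0.        , 319.17525049],
       [  0.        , 497.76532816, 199.57117077],
       [  0.        ,   0.        ,   1.        ]]), 'rvec': array([ 2.14343399, -2.08510367,  0.20821394]), 'tvec': array([-0.0110471 ,  0.58237521,  1.47876387])}
```

View pics/side0.png

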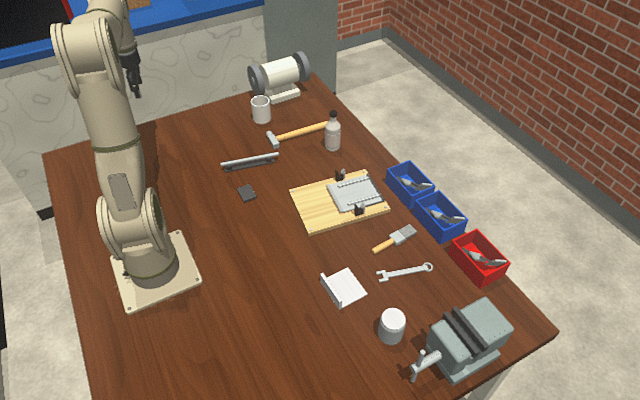

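View pics/top0.png

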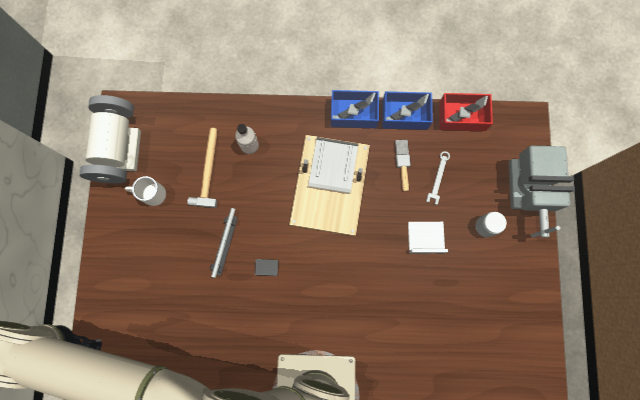

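Side: robot left, rod near (250,161), jig (340,203), flashing (345,288). Top: rod (224,243), jig (330,185), flashing (427,237) with seam towards the robot. Zooming for measurement.

```bash
cat > h.py <<'E'
import numpy as np,cv2
from workcell import *
def cam(n):
    c=calibration(n);return c['mtx'],np.array(c['rvec'],float),np.array(c['tvec'],float)
def ray(n,uv,z):
    K,r,t=cam(n);R=cv2.Rodrigues(r)[0];C=-R.T@t
    d=R.T@np.linalg.inv(K)@np.array([uv[0],uv[1],1.]);s=(z-C[2])/d[2];return C+s*d
def proj(n,P):
    K,r,t=cam(n);return cv2.projectPoints(np.array(P,float).reshape(-1,1,3),r,t,K,None)[0].reshape(-1,2)
def tri(a,b):
    Ps=[]
    for n in('top','side'):
        K,r,t=cam(n);Ps.append(K@np.hstack([cv2.Rodrigues(r)[0],t.reshape(3,1)]))
    X=cv2.triangulatePoints(Ps[0],Ps[1],np.array(a,float).reshape(2,1),np.array(b,float).reshape(2,1));return (X[:3]/X[3]).ravel()
def crop(f,x0,y0,x1,y1,s,out):
    im=cv2.imread(f)[y0:y1,x0:x1];cv2.imwrite(out,cv2.resize(im,None,fx=s,fy=s,interpolation=cv2.INTER_CUBIC))
E
python3 - <<'E'
from h import *
crop('pics/top0.png',280,125,380,245,5,'pics/c1.png')
crop('pics/top0.png',190,195,290,285,6,'pics/c2.png')
crop('pics/top0.png',395,210,460,260,10,'pics/c3.png')
crop('pics/side0.png',280,160,400,240,6,'pics/c4.png')
E
```

```text
(no output)
```

View pics/c1.png

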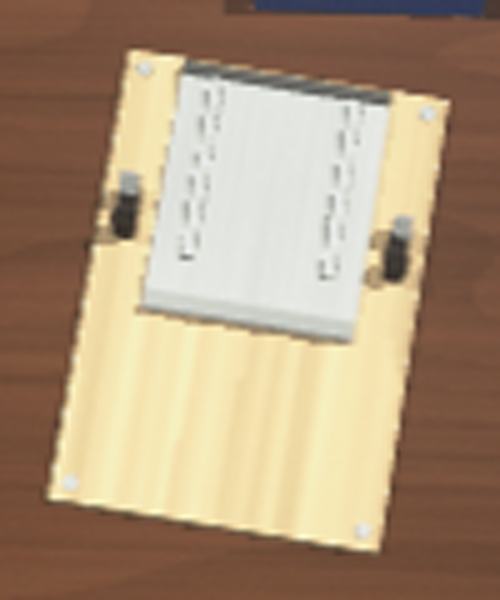

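View pics/c2.png

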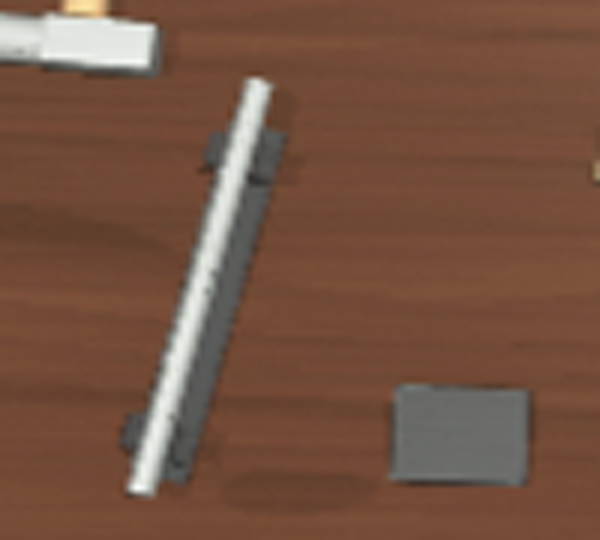

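View pics/c3.png

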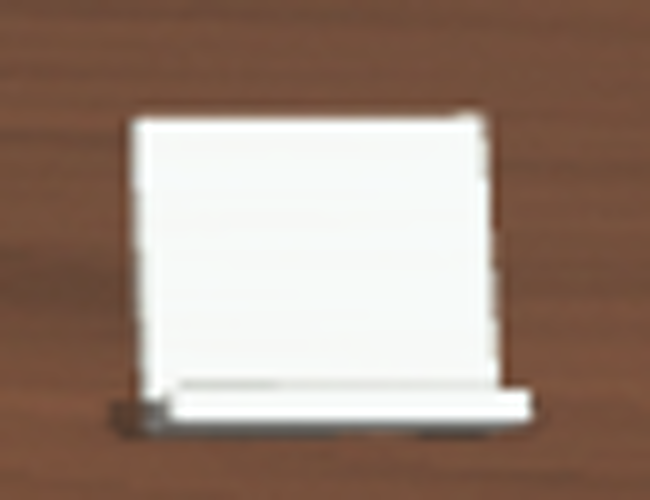

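View pics/c4.png

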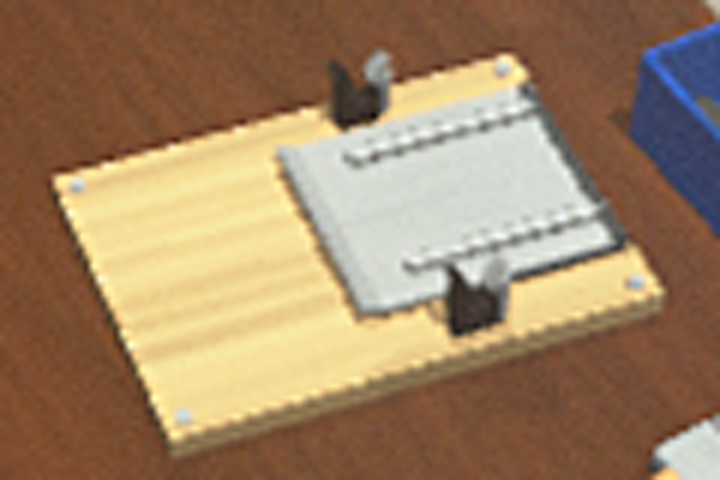

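Crops show clear board corners, clips at crop (125,205)/(397,250), the rod over the V rest, and flashing leg+seam. Now sub-pixel edges.

```bash
cat >> h.py <<'E'
from scipy.ndimage import map_coordinates
def edge(g,p,q,w=3.0,trim=.12):
    "refined line near p-q: (point,dir)"
    p=np.array(p,float);q=np.array(q,float);d=q-p;L=np.linalg.norm(d);d/=L;n=np.array([-d[1],d[0]])
    s=np.arange(-w,w+.01,.25);pts=[]
    for a in np.linspace(trim,1-trim,max(8,int(L))):
        c=p+d*L*a;xy=c+s[:,None]*n
        v=map_coordinates(g,[xy[:,1],xy[:,0]],order=1);G=np.abs(np.gradient(v))
        G=np.where(G>.5*G.max(),G,0);pts.append(c+n*(G*s).sum()/G.sum())
    l=cv2.fitLine(np.array(pts,np.float32),cv2.DIST_HUBER,0,.01,.01).ravel();return l[2:],l[:2]
def isect(a,b):
    t=np.linalg.solve(np.array([a[1],-b[1]]).T,b[0]-a[0]);return a[0]+t[0]*a[1]
def quad(g,c,**k):
    L=[edge(g,c[i],c[(i+1)%4],**k) for i in range(4)]
    return np.array([isect(L[i-1],L[i]) for i in range(4)])
def up(c,s,x0,y0): return (np.array(c,float)+.5)/s-.5+[x0,y0]
E
python3 - <<'E'
from h import *
T=cv2.imread('pics/top0.png').astype(float);S=cv2.imread('pics/side0.png').astype(float)
def fitrect(n,q,z,name):
    W=np.array([ray(n,c,z)[:2] for c in q]);print(name,n,np.round(W*1000,1).tolist(),'len',[round(1000*np.linalg.norm(W[i]-W[(i+1)%4]),1) for i in range(4)]);return W
tc=up([(130,50),(449,100),(380,550),(48,500)],5,280,125)
sc=up([(520,55),(662,292),(172,443),(52,180)],6,280,160) # far-left? order hinge+y,hinge-y,front-y,front+y
J=np.array([[160,105],[160,-105],[-140,-105],[-140,105]])/1000.
for n,im,c in(('top',T,tc),('side',S,sc)):
    q=quad(im[:,:,1],c);W=fitrect(n,q,.018,'board')
    # rigid fit
    A=J-J.mean(0);B=W-W.mean(0);U,_,V=np.linalg.svd(A.T@B);R=(U@V).T
    t=W.mean(0)-R@J.mean(0);print(' jig',t*1000,np.degrees(np.arctan2(R[1,0],R[0,0])),'res',np.round(1000*(W-(J@R.T+t)),1).tolist())
# flashing leg front corners & side edges at z=.004
f=up([(135,118),(484,115),(498,388),(146,395)],10,395,210)
g=T[:,:,0]
q=quad(g,f);W=fitrect('top',q[:2].tolist()+q[2:].tolist(),.004,'flash leg')
e=edge(g,f[0],f[1]);
s=quad(g,up([(172,385),(531,388),(531,421),(165,422)],10,395,210),w=1.5);fitrect('top',s,.045,'seam')
# rod
g=T[:,:,1]
r=quad(g,up([(248,80),(271,83),(155,495),(128,490)],6,190,195),w=2)
W=fitrect('top',r,.030,'rod');c=W.mean(0);d=(W[0]+W[1]-W[2]-W[3])/2;print('rod c',c*1000,'ang',np.degrees(np.arctan2(d[1],d[0])),1000*np.linalg.norm(d))
E
```

```text
board top [[800.5, 56.5], [771.9, -151.2], [480.4, -111.1], [509.7, 97.6]] len [np.float64(209.7), np.float64(294.2), np.float64(210.7), np.float64(293.8)]
 jig [630.73579298 -25.65086737] -7.931049534637448 res [[-3.2, 0.2], [-2.8, 0.5], [2.9, -0.7], [3.1, -0.0]]
board side [[795.9, 57.9], [767.1, -150.3], [477.9, -110.7], [506.4, 97.9]] len [np.float64(210.2), np.float64(292.0), np.float64(210.6), np.float64(292.3)]
 jig [626.90563219 -24.9359806 ] -7.834037722862054 res [[-3.8, 0.6], [-4.0, 0.4], [4.0, -0.8], [3.8, -0.2]]
flash leg top [[530.5, -276.7], [533.5, -389.5], [439.1, -391.8], [434.9, -280.8]] len [np.float64(112.8), np.float64(94.4), np.float64(111.1), np.float64(95.7)]
seam top [[441.9, -279.0], [444.9, -391.0], [433.3, -390.7], [431.4, -281.1]] len [np.float64(112.0), np.float64(11.6), np.float64(109.6), np.float64(10.7)]
rod top [[556.3, 280.4], [552.2, 269.1], [338.7, 317.8], [340.4, 328.8]] len [np.float64(12.0), np.float64(218.9), np.float64(11.1), np.float64(221.3)]
rod c [446.88353449 299.01765974] ang -12.7557773105976 220.11053284950526
```

```bash
cat > ov.py <<'E'
from h import *
def ov(tx,ty,a,out):
    a=np.radians(a);c,s=np.cos(a),np.sin(a)
    P=lambda x,y,z:[tx+c*x-s*y,ty+s*x+c*y,z]
    pts=[]
    box=lambda *l:pts.append([P(*[v/1000 for v in p]) for p in l])
    box((160,105,18),(160,-105,18),(-140,-105,18),(-140,105,18),(160,105,18))
    box((150,68,28.5),(150,-68,28.5),(0,-68,28.5),(0,68,28.5),(150,68,28.5))
    box((-12,-68,35),(-12,68,35))
    for sg in(1,-1):
        box((50,sg*80,43.5),(50,sg*94,43.5)); box((42.2,sg*80,66),(42.2,sg*94,66),(57.8,sg*94,66),(57.8,sg*80,66))
    for n,(x0,y0,x1,y1),k in(('top',(280,125,380,245),5),('side',(280,160,400,240),6)):
        im=cv2.imread(f'pics/{n}0.png')[y0:y1,x0:x1];im=cv2.resize(im,None,fx=k,fy=k,interpolation=cv2.INTER_CUBIC)
        for l in pts:
            q=((proj(n,l)-[x0,y0]+.5)*k-.5);cv2.polylines(im,[np.round(q).astype(np.int32)],False,(0,0,255),1)
        cv2.imwrite(f'pics/{out}_{n}.png',im)
E
python3 -c "
from ov import *
ov(.6295,-.0254,-7.9,'ov1')"
```

```text
(no output)
```

View pics/ov1_top.png

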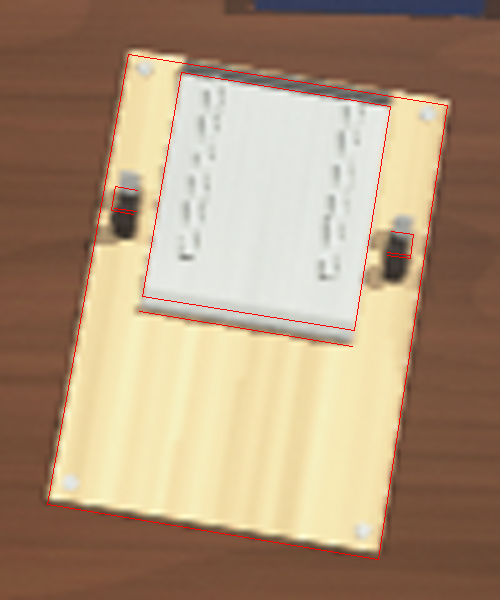

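View pics/ov1_side.png

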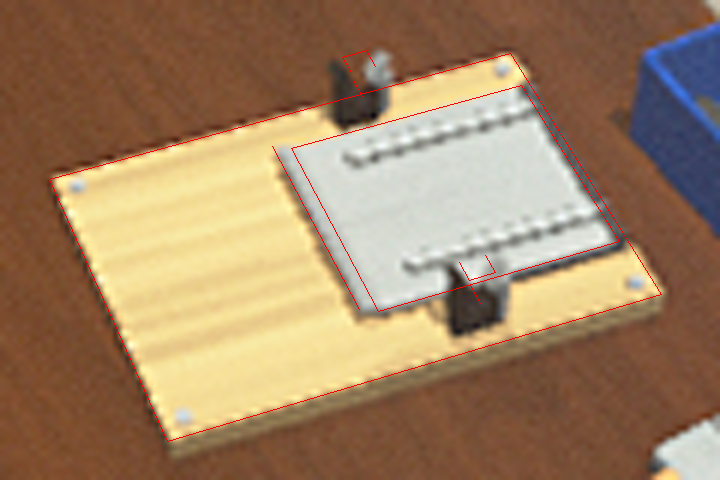

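Overlay fits both views within a pixel: jig ≈ (0.629, -0.025), -7.9°. Now a delta helper and go to the rod.

```bash
cat > go.py <<'E'
import sys
from h import *
from scipy.spatial.transform import Rotation as Ro
# go.py x y z yawdeg(tool y dir, mod 180)
o=get_obs();R=Ro.from_quat(o['ee_rot']).as_matrix();p=o['position']
x,y,z,a=map(float,sys.argv[1:])
d=R.T@(np.array([x,y,z])-p);ty=np.degrees(np.arctan2(R[1,1],R[0,1]))
w=(a-ty+90)%180-90
print('clk',o['clock'],'pos',np.round(p,4),'ty',round(ty,2),'delta',np.round(d,4),'turn',round(-w/180,4),'alt',round(-w/180+(1 if w>0 else -1),4),'tiltz',np.round(R[:,2],4),'q',np.round(o['joint_pos'],2),'F',np.round(o['ft_force'],1),'gw',o['grip_width']*85.4)
E
python3 go.py .447 .299 .12 77.24
```

```text
clk 0.1 pos [0.1653 0.6024 0.2306] ty 74.66 delta [-0.3519 -0.2179  0.1109] turn -0.0144 alt 0.9856 tiltz [-2.0e-04 -1.2e-03 -1.0e+00] q [-1.33  0.33 -0.06  1.46  0.02  1.35 -0.09] F [-0.1  0.2 -0.1] gw 85.25399602870779
```

```bash
python3 -m handwheel '[{"jaw":60,"delta_pos":[-0.352,-0.218,0.06],"turn":-0.014},{"jaw":60,"delta_pos":[-0.352,-0.218,0.11],"turn":-0.014},{"jaw":60,"delta_pos":[-0.352,-0.218,0.11],"turn":-0.014},{"jaw":60,"delta_pos":[-0.352,-0.218,0.11],"turn":-0.014},{"jaw":60,"delta_pos":[-0.352,-0.218,0.11],"turn":-0.014},{"jaw":60,"delta_pos":[-0.352,-0.218,0.11],"turn":-0.014},{"jaw":60,"delta_pos":[-0.352,-0.218,0.11],"turn":-0.014},{"jaw":60,"delta_pos":[-0.352,-0.218,0.11],"turn":-0.014},{"jaw":60,"delta_pos":[-0.352,-0.218,0.11],"turn":-0.014},{"jaw":60,"delta_pos":[-0.352,-0.218,0.11],"turn":-0.014}]'; python3 go.py .447 .299 .07 77.24
python3 - <<'E'
from h import *
for n in('top','side'): cv2.imwrite(f'pics/{n}1.png',camera(n)[:,:,::-1])
E
python3 -c "
from h import *
crop('pics/top1.png',170,150,300,290,4,'pics/d1.png')"
```

```text
clock: 0.93
position: [0.4401, 0.3061, 0.124]
ee_rot: [0.112, 0.994, 0.0, -0.0]
ft_force: [0.4, 0.0, -0.3]
grip_width: 0.702
clk 0.9333 pos [0.4401 0.3061 0.124 ] ty 77.18 delta [-0.0083 -0.0054  0.054 ] turn -0.0003 alt 0.9997 tiltz [-1.e-04  1.e-04 -1.e+00] q [-0.84  0.22  0.17  1.84 -0.04  1.08  0.69] F [ 0.4  0.  -0.3] gw 59.97128370834092
```

View pics/d1.png

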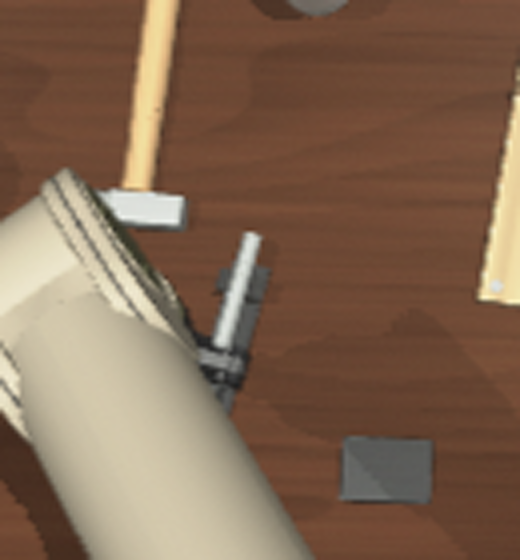

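The fingers straddle the rod in the middle (crop (220,362)). Descend in two steps.

```bash
python3 go.py .447 .299 .06 77.24; python3 -m handwheel '[{"jaw":60,"delta_pos":[-0.008,-0.005,0.03],"turn":0},{"jaw":60,"delta_pos":[-0.008,-0.005,0.06],"turn":0},{"jaw":60,"delta_pos":[-0.008,-0.005,0.06],"turn":0},{"jaw":60,"delta_pos":[-0.008,-0.005,0.06],"turn":0}]' ;python3 go.py .447 .299 .020 77.24
```

```text
clk 1.0333 pos [0.443  0.3007 0.1227] ty 76.62 delta [-0.0043 -0.0005  0.0627] turn -0.0035 alt 0.9965 tiltz [-5.0e-04 -4.3e-03 -1.0e+00] q [-0.84  0.23  0.17  1.84 -0.04  1.08  0.69] F [-0.5  0.3 -0. ] gw 60.16354441628485
clock: 1.37
position: [0.4448, 0.3007, 0.0637]
ee_rot: [0.112, 0.994, -0.001, -0.001]
ft_force: [0.4, 0.4, 1.1]
grip_width: 0.705
clk 1.3667 pos [0.4448 0.3007 0.0637] ty 77.18 delta [-0.0026 -0.001   0.0437] turn -0.0003 alt 0.9997 tiltz [-0.0028 -0.0023 -1.    ] q [-0.82  0.3   0.16  1.88 -0.06  0.96  0.72] F [0.4 0.4 1.1] gw 60.19974630523389
```

```bash
python3 -m handwheel '[{"jaw":50,"delta_pos":[-0.0025,-0.001,0.02],"turn":0},{"jaw":50,"delta_pos":[-0.0025,-0.001,0.043],"turn":0},{"jaw":50,"delta_pos":[-0.0025,-0.001,0.043],"turn":0},{"jaw":40,"delta_pos":[-0.0025,-0.001,0.043],"turn":0},{"jaw":5,"delta_pos":[-0.0025,-0.001,0.043],"turn":0},{"jaw":5,"delta_pos":[-0.0025,-0.001,0.043],"turn":0},{"jaw":5,"delta_pos":[-0.0025,-0.001,0.043],"turn":0},{"jaw":5,"delta_pos":[-0.0025,-0.001,0.043],"turn":0},{"jaw":5,"delta_pos":[-0.0025,-0.001,0.043],"turn":0}]' 100;python3 go.py .447 .299 .020 77.24
```

```text
clock: 2.12
position: [0.4484, 0.2977, 0.0235]
ee_rot: [0.112, 0.994, -0.001, -0.0]
ft_force: [-6.0, -12.1, 14.9]
grip_width: 0.116
clk 2.1167 pos [0.4484 0.2977 0.0235] ty 77.11 delta [0.0017 0.0009 0.0034] turn -0.0007 alt 0.9993 tiltz [-6.0e-04 -2.2e-03 -1.0e+00] q [-0.81  0.36  0.16  1.91 -0.07  0.88  0.73] F [ -6.  -12.1  14.9] gw 9.897693764215527
```

The opening of 9.9 mm with an upward force suggests the tips pinch the rod above its diameter. Reopen and go lower.

```bash
python3 -m handwheel '[{"jaw":40,"delta_pos":[0,0,0],"turn":0},{"jaw":40,"delta_pos":[0,0,0],"turn":0},{"jaw":40,"delta_pos":[0,0,0],"turn":0},{"jaw":40,"delta_pos":[0,0,0],"turn":0}]' 100;python3 go.py .447 .299 .012 77.24; python3 - <<'E'
from h import *
for n in('top','side'): cv2.imwrite(f'pics/{n}2.png',camera(n)[:,:,::-1])
crop('pics/side2.png',200,120,300,190,7,'pics/e1.png')
E
```

```text
clock: 2.45
position: [0.4484, 0.3003, 0.0222]
ee_rot: [0.111, 0.994, 0.001, 0.0]
ft_force: [-0.0, 1.0, -0.1]
grip_width: 0.466
clk 2.45 pos [0.4484 0.3003 0.0222] ty 77.2 delta [ 0.0011 -0.0016  0.0102] turn -0.0002 alt 0.9998 tiltz [ 8.0e-04  1.1e-03 -1.0e+00] q [-0.81  0.36  0.16  1.91 -0.07  0.88  0.73] F [-0.   1.  -0.1] gw 39.815285466035796
```

View pics/e1.png

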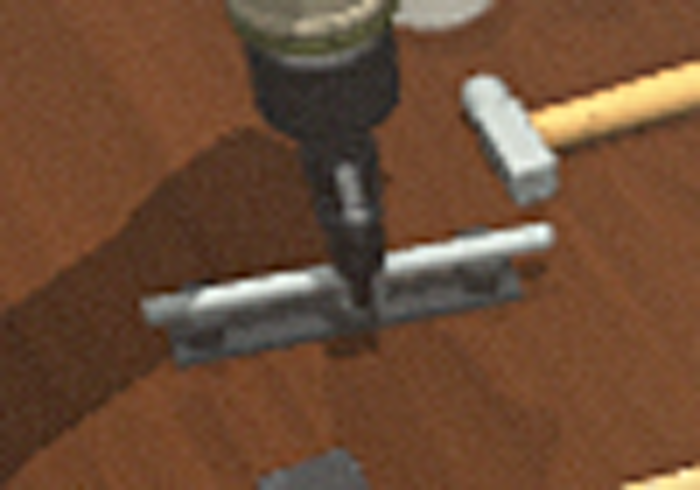

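The rod still lies in the rest with the finger tips just past it (crop (365,300)). Lower 6 mm and regrip.

```bash
python3 -m handwheel '[{"jaw":40,"delta_pos":[0.001,-0.001,0.006],"turn":0},{"jaw":40,"delta_pos":[0.001,-0.001,0.006],"turn":0},{"jaw":5,"delta_pos":[0.001,-0.001,0.006],"turn":0},{"jaw":5,"delta_pos":[0.001,-0.001,0.006],"turn":0},{"jaw":5,"delta_pos":[0.001,-0.001,0.006],"turn":0},{"jaw":5,"delta_pos":[0.001,-0.001,0.006],"turn":0},{"jaw":5,"delta_pos":[0.001,-0.001,0.006],"turn":0}]' 100;python3 go.py .447 .299 .20 77.24
```

```text
clock: 3.13
position: [0.4467, 0.2979, 0.0156]
ee_rot: [0.112, 0.994, -0.001, -0.0]
ft_force: [-2.4, -4.4, 5.5]
grip_width: 0.127
clk 3.1333 pos [0.4467 0.2979 0.0156] ty 77.16 delta [ 1.000e-04  8.000e-04 -1.844e-01] turn -0.0004 alt 0.9996 tiltz [-0.0011 -0.0015 -1.    ] q [-0.81  0.37  0.16  1.91 -0.08  0.86  0.73] F [-2.4 -4.4  5.5] gw 10.815731950543185
```

```bash
python3 -m handwheel '[{"jaw":5,"delta_pos":[0,0,-0.02],"turn":0},{"jaw":5,"delta_pos":[0,0,-0.06],"turn":0},{"jaw":5,"delta_pos":[0,0,-0.10],"turn":0},{"jaw":5,"delta_pos":[0,0,-0.13],"turn":0},{"jaw":5,"delta_pos":[0,0,-0.13],"turn":0},{"jaw":5,"delta_pos":[0,0,-0.13],"turn":0}]';python3 go.py .447 .299 .20 77.24;python3 - <<'E'
from h import *
for n in('top','side'): cv2.imwrite(f'pics/{n}3.png',camera(n)[:,:,::-1])
a=cv2.imread('pics/side3.png')[70:190,180:300];b=cv2.imread('pics/top3.png')[170:290,180:300]
cv2.imwrite('pics/e2.png',cv2.resize(np.hstack([a,b]),None,fx=3.3,fy=3.3,interpolation=cv2.INTER_CUBIC))
E
```

```text
clock: 3.63
position: [0.4477, 0.2996, 0.1471]
ee_rot: [0.112, 0.994, 0.001, 0.001]
ft_force: [-0.4, -0.4, -3.0]
grip_width: 0.128
clk 3.6333 pos [0.4477 0.2996 0.1471] ty 77.18 delta [ 0.0005 -0.0006 -0.0529] turn -0.0003 alt 0.9997 tiltz [ 0.0025  0.0025 -1.    ] q [-0.83  0.2   0.18  1.81 -0.04  1.13  0.71] F [-0.4 -0.4 -3. ] gw 10.93498675275492
```

View pics/e2.png

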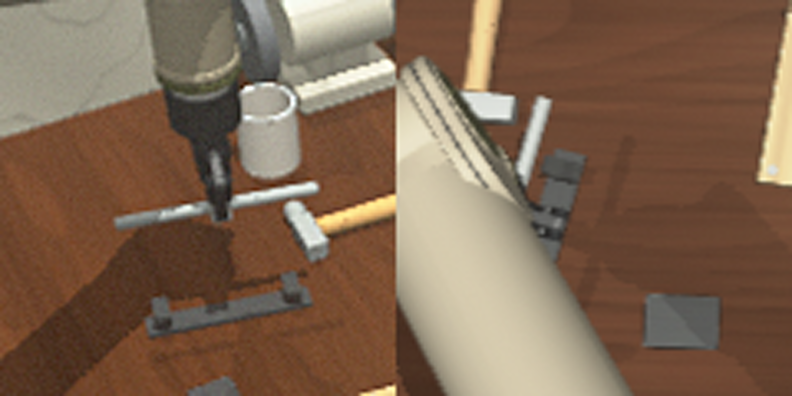

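Rod is held near its middle, level (side crop (117,222)–(318,187)). Carry it above the clips.

```bash
python3 go.py .6785 -.0322 .16 -7.9
```

```text
clk 3.7333 pos [0.4463 0.2985 0.1443] ty 77.18 delta [-0.2998 -0.271  -0.0157] turn 0.4727 alt -0.5273 tiltz [-0.0015 -0.0011 -1.    ] q [-0.83  0.21  0.18  1.81 -0.04  1.13  0.71] F [-0.3 -0.6 -2.8] gw 10.659076933400913
```

```bash
python3 -m handwheel '[{"jaw":5,"delta_pos":[-0.025,-0.022,-0.016],"turn":0.04},{"jaw":5,"delta_pos":[-0.05,-0.045,-0.016],"turn":0.08},{"jaw":5,"delta_pos":[-0.08,-0.07,-0.016],"turn":0.12},{"jaw":5,"delta_pos":[-0.11,-0.1,-0.016],"turn":0.16},{"jaw":5,"delta_pos":[-0.14,-0.13,-0.016],"turn":0.2},{"jaw":5,"delta_pos":[-0.17,-0.155,-0.016],"turn":0.24},{"jaw":5,"delta_pos":[-0.2,-0.18,-0.016],"turn":0.28},{"jaw":5,"delta_pos":[-0.23,-0.205,-0.016],"turn":0.32},{"jaw":5,"delta_pos":[-0.25,-0.225,-0.016],"turn":0.36},{"jaw":5,"delta_pos":[-0.27,-0.245,-0.016],"turn":0.4}]';python3 go.py .6785 -.0322 .16 -7.9
```

```text
clock: 4.57
position: [0.6557, -0.0021, 0.1591]
ee_rot: [0.675, 0.738, -0.002, -0.001]
ft_force: [-0.3, 0.2, -1.8]
grip_width: 0.121
clk 4.5667 pos [ 0.6557 -0.0021  0.1591] ty 5.14 delta [-0.032   0.02   -0.0009] turn 0.0725 alt -0.9275 tiltz [-0.0033 -0.0012 -1.    ] q [-0.46  0.48  0.53  1.49 -0.25  1.24  0.2 ] F [-0.3  0.2 -1.8] gw 10.345172914350648
```

```bash
python3 -m handwheel '[{"jaw":5,"delta_pos":[-0.03,0.018,0],"turn":0.036},{"jaw":5,"delta_pos":[-0.03,0.018,0],"turn":0.072},{"jaw":5,"delta_pos":[-0.03,0.018,0],"turn":0.072},{"jaw":5,"delta_pos":[-0.03,0.018,0],"turn":0.072},{"jaw":5,"delta_pos":[-0.03,0.018,0],"turn":0.072}]';python3 go.py .6785 -.0322 .10 -7.9
python3 - <<'E'
from h import *
for n in('top','side'): cv2.imwrite(f'pics/{n}4.png',camera(n)[:,:,::-1])
crop('pics/side4.png',270,90,400,240,4,'pics/f1.png')
crop('pics/top4.png',270,110,390,250,4,'pics/f2.png')
E
```

```text
clock: 4.98
position: [0.6759, -0.0267, 0.1601]
ee_rot: [0.75, 0.662, -0.001, -0.001]
ft_force: [0.6, -0.5, -1.7]
grip_width: 0.123
clk 4.9833 pos [ 0.6759 -0.0267  0.1601] ty -7.13 delta [-0.0051  0.0034  0.0601] turn 0.0043 alt -0.9957 tiltz [-2.2e-03  5.0e-04 -1.0e+00] q [-0.43  0.54  0.58  1.42 -0.3   1.27  0.05] F [ 0.6 -0.5 -1.7] gw 10.478698751490846
```

View pics/f1.png

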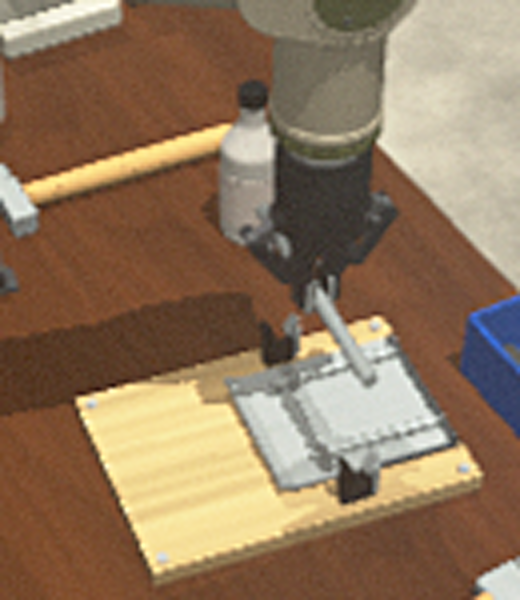

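View pics/f2.png

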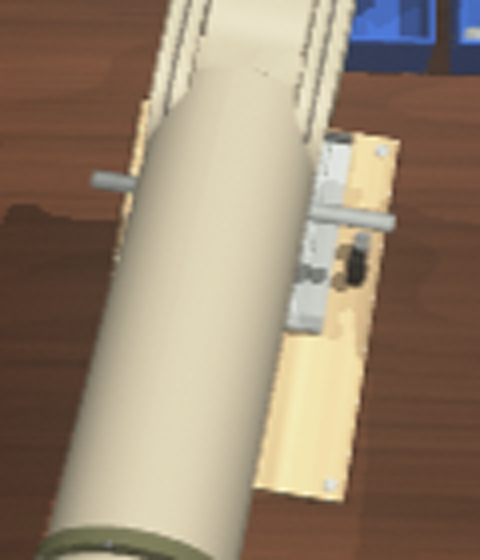

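Both rod ends show in the top view (crop (94,180), (395,222)), and the -y end in the side view (370,380). Measure rod pose vs tool.

```bash
python3 - <<'E'
from h import *
A=up((94,179),4,270,110);B=up((394,221),4,270,110);Bs=up((369,378),4,270,90)
X=tri(B,Bs);print('end B',X)
for z in(.170,.174,.178):
    a=ray('top',A,z);b=ray('top',B,z);m=(a+b)/2;print(z,a,b,'mid',m,'ang',np.degrees(np.arctan2((a-b)[1],(a-b)[0])),np.linalg.norm(a-b))
# refine axis with edges
T=cv2.imread('pics/top4.png').astype(float)[:,:,1]
e1=edge(T,up((322,206),4,270,110),up((390,214),4,270,110),w=2);e2=edge(T,up((318,220),4,270,110),up((388,230),4,270,110),w=2)
print(e1,e2)
for e in(e1,e2):
    p=ray('top',e[0],.174);q=ray('top',e[0]+10*e[1],.174);print(p,np.degrees(np.arctan2((p-q)[1],(p-q)[0])))
o=get_obs();print(o['position'])
E
python3 go.py .6785 -.0322 .10 -7.9
```

```text
end B [ 0.66226968 -0.1334446   0.17919851]
0.17 [0.69206622 0.08386691 0.17      ] [ 0.66638722 -0.13479243  0.17      ] mid [ 0.67922672 -0.02546276  0.17      ] ang 83.30195706134432 0.2201620344091826
0.174 [0.69087622 0.08361215 0.174     ] [ 0.66527086 -0.13442022  0.174     ] mid [ 0.67807354 -0.02540403  0.174     ] ang 83.30195706134432 0.21953074781446408
0.178 [0.68968623 0.08335739 0.178     ] [ 0.66415449 -0.13404801  0.178     ] mid [ 0.67692036 -0.02534531  0.178     ] ang 83.30195706134434 0.21889946121974563
(array([358.5008 , 161.78891], dtype=float32), array([0.99715364, 0.07539603], dtype=float32)) (array([358.79376, 165.97505], dtype=float32), array([0.99197304, 0.12644956], dtype=float32))
[ 0.67375788 -0.10648898  0.174     ] 87.0837077658333
[ 0.66124002 -0.10748584  0.174     ] 84.04210827587359
[ 0.67624738 -0.0266805   0.16102088]
clk 5.0833 pos [ 0.6762 -0.0267  0.161 ] ty -7.18 delta [-0.0052  0.003   0.061 ] turn 0.004 alt -0.996 tiltz [-8.e-04  7.e-04 -1.e+00] q [-0.43  0.54  0.58  1.42 -0.3   1.27  0.05] F [-0.1  1.2 -2.1] gw 10.679222735865185
```

```bash
python3 -m handwheel '[{"jaw":5,"delta_pos":[-0.0065,0.0017,0.03],"turn":0.005},{"jaw":5,"delta_pos":[-0.0065,0.0017,0.06],"turn":0.005},{"jaw":5,"delta_pos":[-0.0065,0.0017,0.09],"turn":0.005},{"jaw":5,"delta_pos":[-0.0065,0.0017,0.09],"turn":0.005},{"jaw":5,"delta_pos":[-0.0065,0.0017,0.09],"turn":0.005},{"jaw":5,"delta_pos":[-0.0065,0.0017,0.09],"turn":0.005}]' 120;python3 go.py .677 -.0333 .05 -8
python3 - <<'E'
from h import *
for n in('top','side'): cv2.imwrite(f'pics/{n}5.png',camera(n)[:,:,::-1])
crop('pics/side5.png',290,140,400,230,7,'pics/f3.png')
crop('pics/top5.png',280,125,380,215,7,'pics/f4.png')
E
```

```text
clock: 5.58
position: [0.6784, -0.0344, 0.0736]
ee_rot: [0.756, 0.655, 0.001, 0.001]
ft_force: [0.3, -0.1, -0.3]
grip_width: 0.117
clk 5.5833 pos [ 0.6784 -0.0344  0.0736] ty -8.24 delta [ 0.0008 -0.0016  0.0235] turn -0.0013 alt 0.9987 tiltz [ 2.1e-03  2.0e-04 -1.0e+00] q [-0.4   0.62  0.55  1.5  -0.34  1.12  0.07] F [ 0.3 -0.1 -0.3] gw 10.020389056209062
```

View pics/f3.png

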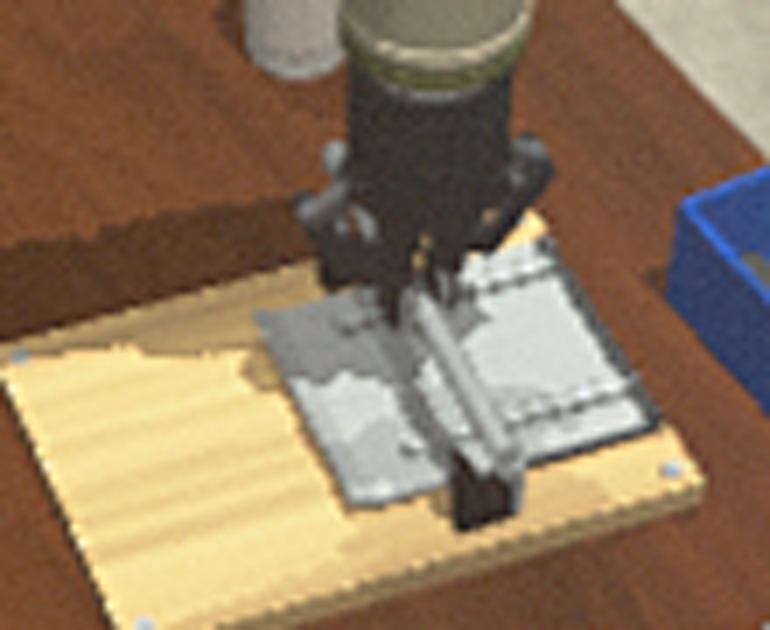

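View pics/f4.png

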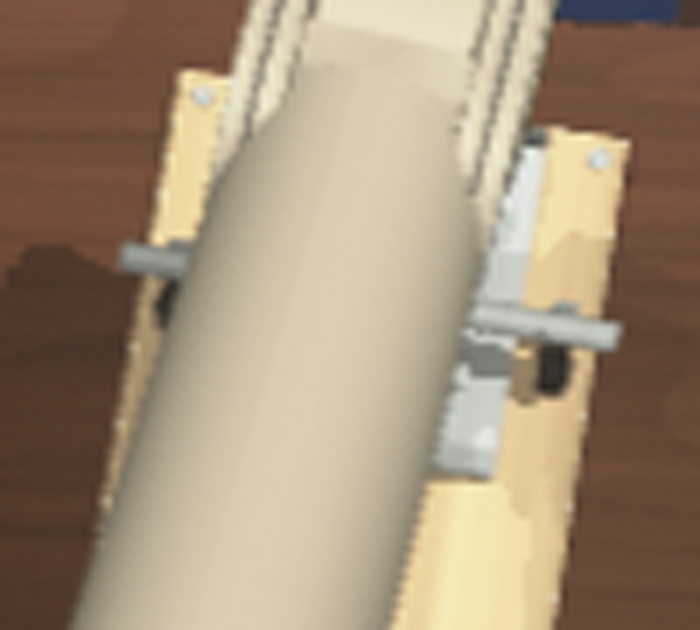

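The rod hangs just above both clips (top ends at crop (122,257), (618,335)). Compare with the predicted position.

```bash
python3 - <<'E'
from h import *
a=np.radians(-7.9);c,s=np.cos(a),np.sin(a)
P=lambda x,y,z:[.629+(c*x-s*y)/1000,-.0253+(s*x+c*y)/1000,z/1000]
for y in(110,-110):
    for n,x0,y0 in(('top',280,125),('side',290,140)):
        print(n,y,((proj(n,P(50,y,88))-[x0,y0]+.5)*7-.5).round(0))
A=up((122,257),7,280,125);B=up((619,335),7,280,125)
for z in(.085,.088):
  p=ray('top',A,z);q=ray('top',B,z);print(p,q,(p+q)/2,np.degrees(np.arctan2((p-q)[1],(p-q)[0])))
print(tri(B,up((515,452),7,290,140)))
E
python3 go.py .677 -.0333 .05 -8
```

```text
top 110 [[121. 259.]]
side 110 [[331. 151.]]
top -110 [[616. 339.]]
side -110 [[508. 456.]]
[0.69555469 0.07649819 0.085     ] [ 0.66611472 -0.14251414  0.085     ] [ 0.6808347  -0.03300798  0.085     ] 82.34410824224777
[0.69470638 0.07633303 0.088     ] [ 0.66532609 -0.14223536  0.088     ] [ 0.68001623 -0.03295117  0.088     ] 82.34410824224777
[ 0.66539587 -0.14223732  0.09022025]
clk 5.6833 pos [ 0.6789 -0.0346  0.0742] ty -8.27 delta [ 0.001  -0.0022  0.0241] turn -0.0015 alt 0.9985 tiltz [ 3.6e-03  3.0e-04 -1.0e+00] q [-0.4   0.62  0.55  1.5  -0.34  1.12  0.07] F [ 0.4 -0.2 -2.2] gw 9.93293533954526
```

```bash
python3 -m handwheel '[{"jaw":5,"delta_pos":[0,-0.0015,0.012],"turn":0},{"jaw":5,"delta_pos":[0,-0.0015,0.022],"turn":0},{"jaw":5,"delta_pos":[0,-0.0015,0.022],"turn":0}]' 120;python3 go.py .6775 -.0333 .029 -8;  python3 -m handwheel '[{"jaw":5,"delta_pos":[0,0,0.005],"turn":0},{"jaw":5,"delta_pos":[0,0,0.01],"turn":0},{"jaw":5,"delta_pos":[0,0,0.01],"turn":0}]' ;python3 go.py .6775 -.0333 .029 -8
python3 - <<'E'
from h import *
for n in('top','side'): cv2.imwrite(f'pics/{n}6.png',camera(n)[:,:,::-1])
a=cv2.imread('pics/side6.png')[140:230,290:400];b=cv2.imread('pics/top6.png')[125:215,280:390]
cv2.imwrite('pics/g1.png',cv2.resize(np.vstack([a,b])[:,:],None,fx=3.3,fy=3.3,interpolation=cv2.INTER_CUBIC))
crop('pics/side6.png',340,180,380,220,14,'pics/g2.png')
E
```

```text
clock: 5.93
position: [0.6777, -0.0344, 0.0491]
ee_rot: [0.756, 0.654, 0.001, 0.001]
ft_force: [4.8, -0.3, -0.4]
grip_width: 0.121
clk 5.9333 pos [ 0.6777 -0.0344  0.0491] ty -8.28 delta [ 0.0011 -0.0004  0.0201] turn -0.0015 alt 0.9985 tiltz [ 4.1e-03 -4.0e-04 -1.0e+00] q [-0.4   0.64  0.54  1.52 -0.36  1.07  0.08] F [ 4.8 -0.3 -0.4] gw 10.292911425829603
clock: 6.18
position: [0.6806, -0.0349, 0.0411]
ee_rot: [0.756, 0.654, 0.004, 0.004]
ft_force: [18.2, -1.7, -2.0]
grip_width: 0.12
clk 6.1833 pos [ 0.6806 -0.0349  0.0411] ty -8.27 delta [ 0.0012 -0.0034  0.0121] turn -0.0015 alt 0.9985 tiltz [ 0.0105 -0.0012 -0.9999] q [-0.39  0.65  0.53  1.52 -0.36  1.05  0.08] F [18.2 -1.7 -2. ] gw 10.254549173778903
```

View pics/g2.png

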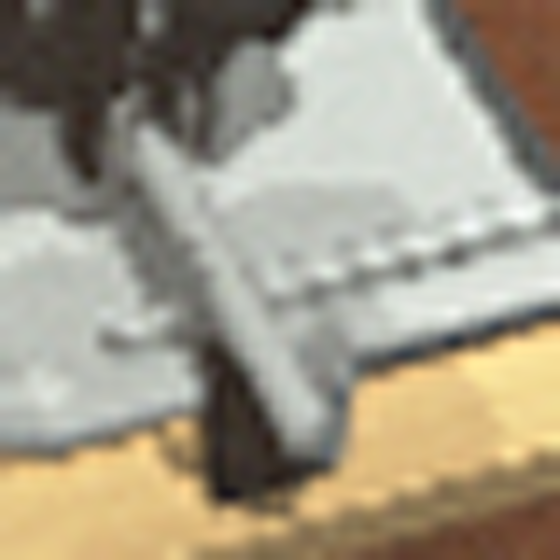

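View pics/g1.png

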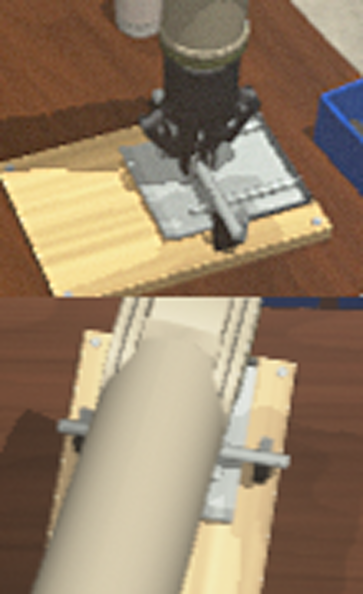

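+x force of 18 N: the rod rides on the fixed prong, so the commanded x is too far -x. Shift +x about 4 mm.

```bash
python3 -m handwheel '[{"jaw":5,"delta_pos":[0,0.004,0],"turn":0},{"jaw":5,"delta_pos":[0,0.004,0],"turn":0},{"jaw":5,"delta_pos":[0,0.004,0],"turn":0}]';python3 go.py .6785 -.0333 .029 -8
```

```text
clock: 6.53
position: [0.6806, -0.035, 0.0395]
ee_rot: [0.756, 0.654, 0.0, 0.0]
ft_force: [4.3, 0.0, 1.3]
grip_width: 0.116
clk 6.5333 pos [ 0.6806 -0.035   0.0395] ty -8.29 delta [ 0.0014 -0.0024  0.0105] turn -0.0016 alt 0.9984 tiltz [ 0.0013 -0.     -1.    ] q [-0.39  0.66  0.53  1.51 -0.36  1.06  0.08] F [4.3 0.  1.3] gw 9.894137809863363
```

```bash
python3 -m handwheel '[{"jaw":5,"delta_pos":[0,0.001,0.003],"turn":0},{"jaw":5,"delta_pos":[0,0.001,0.006],"turn":0},{"jaw":5,"delta_pos":[0,0.001,0.008],"turn":0},{"jaw":5,"delta_pos":[0,0.001,0.008],"turn":0}]';python3 go.py .6785 -.0333 .029 -8
```

```text
clock: 6.87
position: [0.6807, -0.0351, 0.0304]
ee_rot: [0.756, 0.654, -0.0, -0.0]
ft_force: [2.4, -0.5, -2.2]
grip_width: 0.116
clk 6.8667 pos [ 0.6807 -0.0351  0.0304] ty -8.3 delta [ 0.0015 -0.0024  0.0014] turn -0.0017 alt 0.9983 tiltz [-6.e-04 -2.e-04 -1.e+00] q [-0.38  0.67  0.53  1.52 -0.37  1.05  0.09] F [ 2.4 -0.5 -2.2] gw 9.879453432364112
```

```bash
python3 - <<'E'
from h import *
for n in('top','side'): cv2.imwrite(f'pics/{n}7.png',camera(n)[:,:,::-1])
crop('pics/side7.png',320,170,380,220,12,'pics/g3.png')
a=np.radians(-7.9);c,s=np.cos(a),np.sin(a)
P=lambda x,y,z:[.629+(c*x-s*y)/1000,-.0253+(s*x+c*y)/1000,z/1000]
for z in(43.5,50,57):print(z,((proj('side',P(50,-110,z))-[320,170]+.5)*12-.5).round(0))
E
```

```text
43.5 [[502. 527.]]
50 [[503. 512.]]
57 [[505. 496.]]
```

View pics/g3.png

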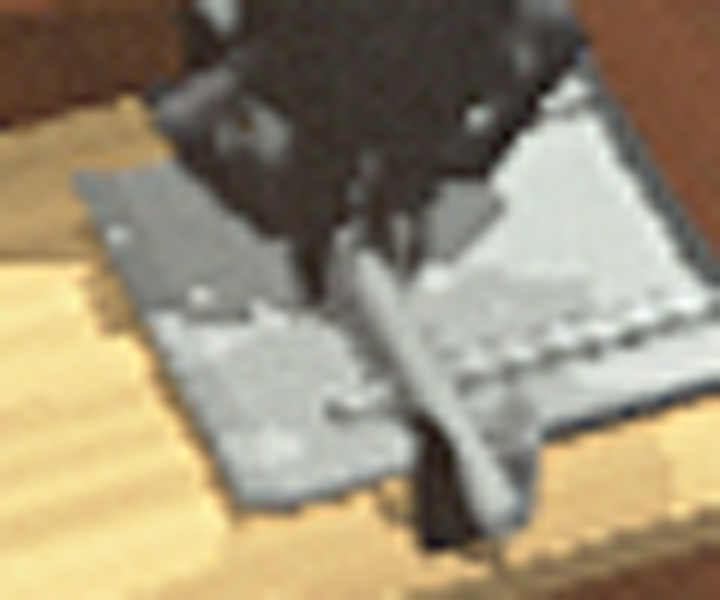

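The -y rod end sits around crop (503,512), perhaps 5 mm above home. Press on.

```bash
python3 -m handwheel '[{"jaw":5,"delta_pos":[0,0.0005,0.002],"turn":0},{"jaw":5,"delta_pos":[0,0.0005,0.003],"turn":0},{"jaw":5,"delta_pos":[0,0.0005,0.003],"turn":0}]';python3 go.py .6785 -.0333 .029 -8
```

```text
clock: 7.22
position: [0.6812, -0.0352, 0.0293]
ee_rot: [0.757, 0.654, -0.0, -0.0]
ft_force: [-4.5, -0.1, 9.3]
grip_width: 0.122
clk 7.2167 pos [ 0.6812 -0.0352  0.0293] ty -8.32 delta [ 0.0015 -0.0029  0.0003] turn -0.0018 alt 0.9982 tiltz [-7.e-04  7.e-04 -1.e+00] q [-0.38  0.68  0.53  1.51 -0.37  1.05  0.09] F [-4.5 -0.1  9.3] gw 10.403492351698748
```

Fz 9 N, possibly finger tips on the lap. Release, lift, and look at where the rod lies; I can then press it with shut fingers.

```bash
python3 -m handwheel '[{"jaw":40,"delta_pos":[0,0,-0.001],"turn":0},{"jaw":40,"delta_pos":[0,0,-0.001],"turn":0},{"jaw":40,"delta_pos":[0,0,-0.001],"turn":0},{"jaw":40,"delta_pos":[0,0,-0.03],"turn":0},{"jaw":40,"delta_pos":[0,0,-0.06],"turn":0},{"jaw":0,"delta_pos":[0,0,-0.08],"turn":0},{"jaw":0,"delta_pos":[0,0,-0.08],"turn":0},{"jaw":0,"delta_pos":[0,0,-0.08],"turn":0}]';python3 go.py .6785 -.0333 .0505 -8
python3 - <<'E'
from h import *
for n in('top','side'): cv2.imwrite(f'pics/{n}8.png',camera(n)[:,:,::-1])
crop('pics/side8.png',320,160,380,220,10,'pics/g4.png')
crop('pics/top8.png',290,145,370,195,10,'pics/g5.png')
a=np.radians(-7.9);c,s=np.cos(a),np.sin(a)
P=lambda x,y,z:[.629+(c*x-s*y)/1000,-.0253+(s*x+c*y)/1000,z/1000]
for y in(110,-110):
  for z in(43.5,50,57):print(y,z,((proj('side',P(50,y,z))-[320,160]+.5)*10-.5).round(0),((proj('top',P(50,y,z))-[290,145]+.5)*10-.5).round(0))
E
```

```text
clock: 7.88
position: [0.6821, -0.0353, 0.1096]
ee_rot: [0.756, 0.654, 0.001, 0.001]
ft_force: [-0.2, -0.4, -1.1]
grip_width: 0.051
clk 7.8833 pos [ 0.6821 -0.0353  0.1096] ty -8.31 delta [ 0.0014 -0.004   0.0591] turn -0.0017 alt 0.9983 tiltz [ 2.2e-03  4.0e-04 -1.0e+00] q [-0.41  0.59  0.56  1.46 -0.33  1.18  0.06] F [-0.2 -0.4 -1.1] gw 4.3162312579333335
110 43.5 [[171. 106.]] [[ 79. 209.]]
110 50 [[171.  93.]] [[ 78. 204.]]
110 57 [[171.  79.]] [[ 77. 198.]]
-110 43.5 [[418. 539.]] [[767. 320.]]
-110 50 [[419. 527.]] [[769. 315.]]
-110 57 [[420. 513.]] [[771. 310.]]
```

View pics/g4.png

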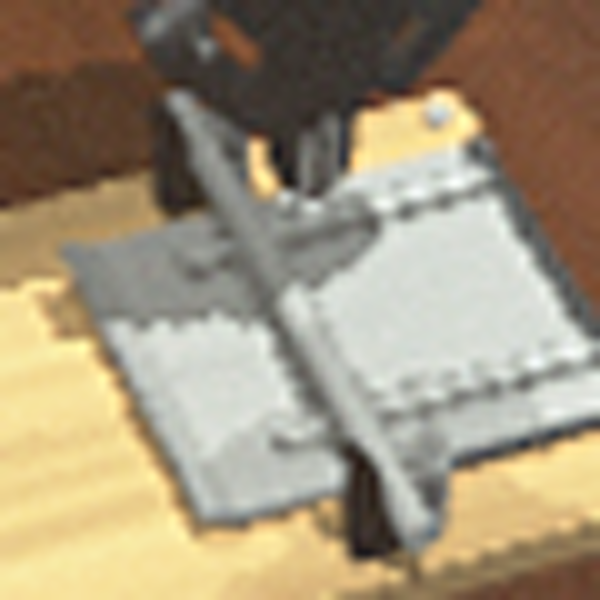

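View pics/g5.png

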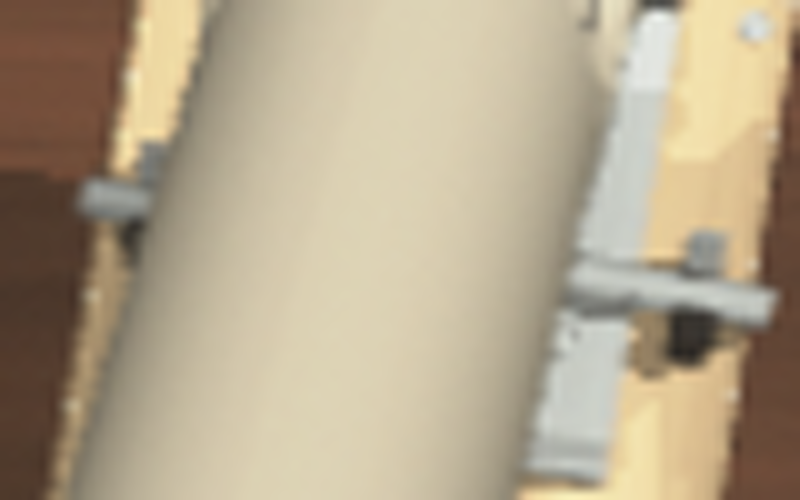

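The rod spans both clips but the jaw noses don't overhang it yet (top crop (707,250)). Press from above with shut fingers, measuring contact height.

```bash
python3 -m handwheel '[{"jaw":0,"delta_pos":[0.002,-0.001,0.03],"turn":0},{"jaw":0,"delta_pos":[0.002,-0.001,0.04],"turn":0},{"jaw":0,"delta_pos":[0.002,-0.001,0.045],"turn":0},{"jaw":0,"delta_pos":[0.002,-0.001,0.045],"turn":0}]';python3 go.py .6800 -.0333 .0505 -8;python3 -m handwheel '[{"jaw":0,"delta_pos":[0,0,0.003],"turn":0},{"jaw":0,"delta_pos":[0,0,0.005],"turn":0},{"jaw":0,"delta_pos":[0,0,0.005],"turn":0}]';python3 go.py .6800 -.0333 .0505 -8
```

```text
clock: 8.32
position: [0.6794, -0.0331, 0.0613]
ee_rot: [0.756, 0.654, -0.002, -0.001]
ft_force: [-0.2, 0.1, 0.0]
grip_width: 0.003
clk 8.3167 pos [ 0.6794 -0.0331  0.0613] ty -8.3 delta [-0.0001  0.0007  0.0108] turn -0.0017 alt 0.9983 tiltz [-4.e-03 -3.e-04 -1.e+00] q [-0.4   0.64  0.54  1.5  -0.35  1.11  0.07] F [-0.2  0.1  0. ] gw 0.24488320218315932
clock: 8.57
position: [0.681, -0.0332, 0.0588]
ee_rot: [0.756, 0.654, 0.0, 0.0]
ft_force: [0.4, 0.3, 1.0]
grip_width: -0.002
clk 8.5667 pos [ 0.681  -0.0332  0.0588] ty -8.31 delta [-0.0002 -0.001   0.0083] turn -0.0017 alt 0.9983 tiltz [ 5.e-04  0.e+00 -1.e+00] q [-0.4   0.64  0.54  1.5  -0.35  1.1   0.07] F [0.4 0.3 1. ] gw -0.17835695073642943
```

```bash
for i in 1; do python3 -m handwheel '[{"jaw":0,"delta_pos":[0,0,0.002],"turn":0},{"jaw":0,"delta_pos":[0,0,0.003],"turn":0},{"jaw":0,"delta_pos":[0,0,0.003],"turn":0}]'; done;python3 go.py .6800 -.0333 .0505 -8; python3 -m handwheel '[{"jaw":0,"delta_pos":[0,0,0.002],"turn":0},{"jaw":0,"delta_pos":[0,0,0.003],"turn":0},{"jaw":0,"delta_pos":[0,0,0.003],"turn":0}]';python3 go.py .6800 -.0333 .0505 -8
```

```text
clock: 8.82
position: [0.6808, -0.0331, 0.0555]
ee_rot: [0.756, 0.654, 0.0, -0.0]
ft_force: [-0.3, -0.1, 0.5]
grip_width: -0.001
clk 8.8167 pos [ 0.6808 -0.0331  0.0555] ty -8.3 delta [-0.0003 -0.0007  0.005 ] turn -0.0017 alt 0.9983 tiltz [ 1.e-04  1.e-04 -1.e+00] q [-0.4   0.64  0.54  1.5  -0.35  1.09  0.07] F [-0.3 -0.1  0.5] gw -0.052809814679448674
clock: 9.07
position: [0.6806, -0.033, 0.0522]
ee_rot: [0.756, 0.654, -0.0, -0.0]
ft_force: [-0.9, -0.3, -1.7]
grip_width: -0.002
clk 9.0667 pos [ 0.6806 -0.033   0.0522] ty -8.3 delta [-0.0004 -0.0006  0.0017] turn -0.0017 alt 0.9983 tiltz [-4.e-04  1.e-04 -1.e+00] q [-0.39  0.65  0.54  1.5  -0.36  1.09  0.07] F [-0.9 -0.3 -1.7] gw -0.13993833328624572
```

```bash
python3 -m handwheel '[{"jaw":0,"delta_pos":[0,0,0.002],"turn":0},{"jaw":0,"delta_pos":[0,0,0.002],"turn":0}]';python3 go.py .6800 -.0333 .0505 -8; python3 -m handwheel '[{"jaw":0,"delta_pos":[0,0,0.002],"turn":0},{"jaw":0,"delta_pos":[0,0,0.002],"turn":0}]';python3 go.py .6800 -.0333 .0505 -8
```

```text
clock: 9.23
position: [0.681, -0.0331, 0.0507]
ee_rot: [0.756, 0.654, 0.0, 0.0]
ft_force: [0.4, 0.1, 1.0]
grip_width: 0.0
clk 9.2333 pos [ 0.681  -0.0331  0.0507] ty -8.31 delta [-0.0003 -0.001   0.0002] turn -0.0017 alt 0.9983 tiltz [ 6.e-04  1.e-04 -1.e+00] q [-0.39  0.65  0.54  1.5  -0.36  1.08  0.08] F [0.4 0.1 1. ] gw 0.03401676454040549
clock: 9.4
position: [0.6823, -0.0333, 0.0504]
ee_rot: [0.756, 0.654, 0.001, 0.001]
ft_force: [0.2, 0.3, 10.0]
grip_width: -0.0
clk 9.4 pos [ 0.6823 -0.0333  0.0504] ty -8.3 delta [-0.0003 -0.0023 -0.0001] turn -0.0017 alt 0.9983 tiltz [ 3.6e-03  1.0e-04 -1.0e+00] q [-0.39  0.65  0.54  1.5  -0.36  1.08  0.08] F [ 0.2  0.3 10. ] gw -0.04198984967066697
```

Contact at z = 0.0504: rod centre 0.0434, i.e. home (0.0435). One firmer push to confirm it doesn't move further.

```bash
python3 -m handwheel '[{"jaw":0,"delta_pos":[0,-0.001,0.003],"turn":0},{"jaw":0,"delta_pos":[0,-0.001,0.003],"turn":0},{"jaw":0,"delta_pos":[0,-0.001,0.003],"turn":0}]';python3 go.py .6800 -.0333 .0505 -8; python3 -m handwheel '[{"jaw":0,"delta_pos":[0,0,-0.06],"turn":0},{"jaw":0,"delta_pos":[-0.05,-0.11,-0.14],"turn":0},{"jaw":0,"delta_pos":[0.05,-0.11,-0.14],"turn":0},{"jaw":20,"delta_pos":[0.05,-0.11,-0.14],"turn":0},{"jaw":40,"delta_pos":[0.12,-0.18,-0.14],"turn":0},{"jaw":40,"delta_pos":[0.12,-0.18,-0.14],"turn":0},{"jaw":40,"delta_pos":[0.12,-0.18,-0.14],"turn":0},{"jaw":40,"delta_pos":[0.12,-0.18,-0.14],"turn":0}]';python3 go.py .437 -.335 .0505 1.7
python3 - <<'E'
from h import *
for n in('top','side'): cv2.imwrite(f'pics/{n}9.png',camera(n)[:,:,::-1])
E
```

```text
clock: 9.65
position: [0.683, -0.0334, 0.0501]
ee_rot: [0.756, 0.654, 0.003, 0.002]
ft_force: [-1.9, 0.3, 24.7]
grip_width: -0.002
clk 9.65 pos [ 0.683  -0.0334  0.0501] ty -8.31 delta [-0.0003 -0.003  -0.0005] turn -0.0017 alt 0.9983 tiltz [ 7.6e-03  4.0e-04 -1.0e+00] q [-0.39  0.65  0.54  1.51 -0.36  1.08  0.08] F [-1.9  0.3 24.7] gw -0.1955316596768188
clock: 10.32
position: [0.5159, 0.1176, 0.1865]
ee_rot: [0.754, 0.657, 0.001, -0.001]
ft_force: [0.4, 1.0, 0.0]
grip_width: 0.471
clk 10.3167 pos [0.5159 0.1176 0.1865] ty -7.93 delta [-0.4596 -0.0157  0.1346] turn -0.0535 alt 0.9465 tiltz [-3.0e-04  3.3e-03 -1.0e+00] q [-0.81  0.16  0.55  1.8  -0.09  1.21 -0.37] F [0.4 1.  0. ] gw 40.227056274172405
```

View pics/top9.png

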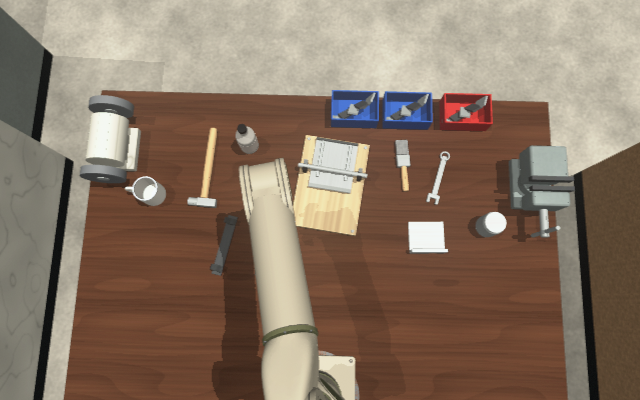

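View pics/side9.png

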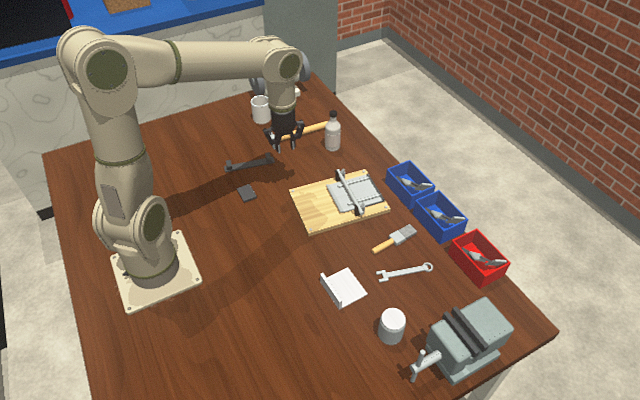

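Arm is clear; the rod lies across the clips (top (332,170)). Zoom and measure it.

```bash
python3 - <<'E'
from h import *
crop('pics/top9.png',290,145,370,195,10,'pics/i1.png');crop('pics/side9.png',320,160,380,220,10,'pics/i2.png')
E
```

```text
(no output)
```

View pics/i1.png

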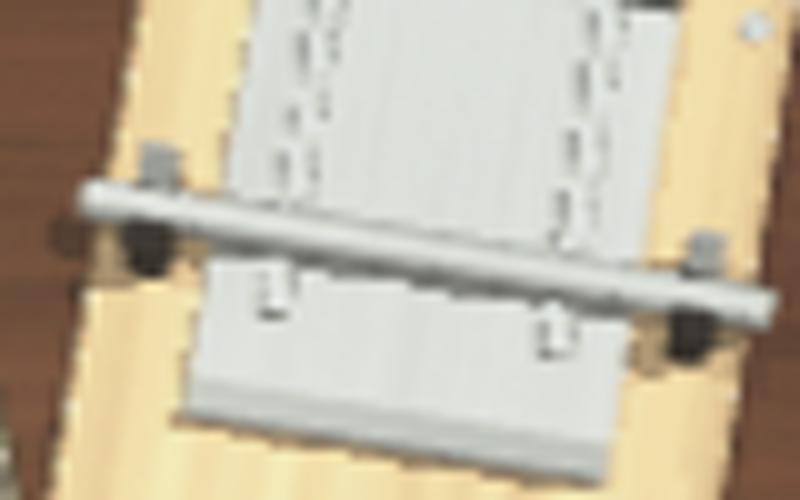

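View pics/i2.png

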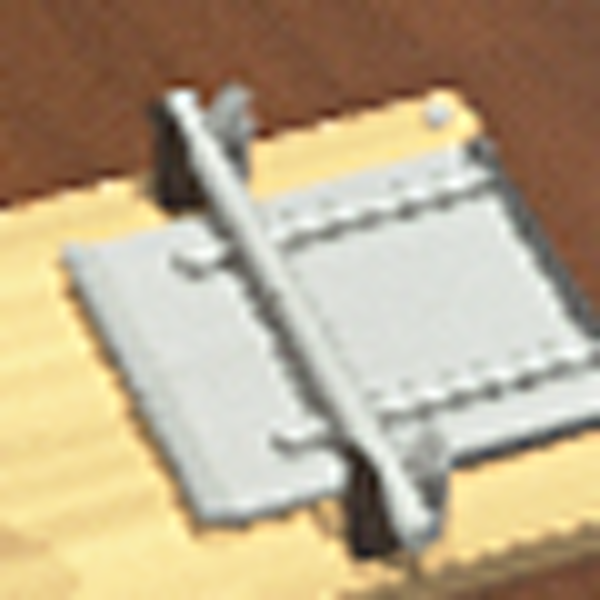

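```bash
python3 - <<'E'
from h import *
T=cv2.imread('pics/top9.png').astype(float)[:,:,1];S=cv2.imread('pics/side9.png').astype(float)[:,:,1]
t=quad(T,up([(85,178),(778,287),(772,328),(80,214)],10,290,145),w=1.5)
s=quad(S,up([(168,95),(192,90),(438,530),(408,548)],10,320,160),w=1.5)
print((t-[290,145]+.5)*10,(s-[320,160]+.5)*10)
tl=(t[0]+t[3])/2;tr=(t[1]+t[2])/2;sl=(s[0]+s[1])/2;sr=(s[2]+s[3])/2
a=tri(tl,sl);b=tri(tr,sr);print('ends',a,b,'mid',(a+b)/2)
th=np.radians(-7.9);R=np.array([[np.cos(th),-np.sin(th)],[np.sin(th),np.cos(th)]])
for p in(a,b,(a+b)/2):print(R.T@(p[:2]-[.629,-.0253]),p[2])
for z in(.0435,.0595):
  p=ray('top',tl,z);q=ray('top',tr,z);p2=ray('side',sl,z);q2=ray('side',sr,z);print(z,'top mid',(p+q)/2,np.degrees(np.arctan2((p-q)[1],(p-q)[0])),'side',(p2+q2)/2)
E
```

```text
[[ 87.5479126  178.1892395 ]
 [778.91174316 290.75805664]
 [767.89489746 326.57745361]
 [ 78.89404297 211.64550781]] [[157.64343262  93.37432861]
 [191.86828613  89.20379639]
 [435.61706543 529.61303711]
 [412.29034424 542.2215271 ]]
ends [0.69538953 0.07567143 0.05156097] [ 0.66585773 -0.14229923  0.04579216] mid [ 0.68062363 -0.0333139   0.04867657]
[0.05188148 0.10913803] 0.05156097497968365
[ 0.05258884 -0.11082295] 0.04579216022536952
[ 0.05223516 -0.00084246] 0.04867656760252659
0.0435 top mid [ 0.6829317  -0.03347024  0.0435    ] 81.90109709645753 side [ 0.68226671 -0.02890389  0.0435    ]
0.0595 top mid [ 0.67866353 -0.03317067  0.0595    ] 81.90109709645753 side [ 0.67399215 -0.04141339  0.0595    ]
```

```bash
python3 - <<'E'
from h import *
T=cv2.imread('pics/top0.png').astype(float)[:,:,1];S=cv2.imread('pics/side0.png').astype(float)[:,:,1]
t=quad(T,up([(130,50),(449,100),(380,550),(48,500)],5,280,125));s=quad(S,up([(520,55),(662,292),(172,443),(52,180)],6,280,160))
for i in range(4):print(tri(t[i],s[i]))
E
```

```text
[0.79808084 0.05710424 0.01878783]
[ 0.76977789 -0.15049998  0.0179677 ]
[ 0.47930538 -0.11074082  0.01774175]
[0.50822605 0.09802885 0.01761204]
```

Well-measured right end gives z ≈ 0.046 visually (left edge fit was disturbed by the prong); contact said 0.0434, jaws look in their closed positions. Rod home; jig x refined to ≈ 0.631. Now the flashing.

```bash
python3 -m handwheel '[{"jaw":50,"delta_pos":[-0.04,-0.0,0],"turn":0},{"jaw":50,"delta_pos":[-0.08,-0.004,0],"turn":-0.054},{"jaw":50,"delta_pos":[-0.12,-0.006,0],"turn":-0.054},{"jaw":50,"delta_pos":[-0.16,-0.008,0],"turn":-0.054},{"jaw":50,"delta_pos":[-0.2,-0.01,0],"turn":-0.054},{"jaw":50,"delta_pos":[-0.24,-0.012,0],"turn":-0.054},{"jaw":50,"delta_pos":[-0.28,-0.014,0],"turn":-0.054},{"jaw":50,"delta_pos":[-0.32,-0.015,0],"turn":-0.054},{"jaw":50,"delta_pos":[-0.36,-0.016,0],"turn":-0.054},{"jaw":50,"delta_pos":[-0.4,-0.016,0.02],"turn":-0.054}]';python3 go.py .4375 -.335 .10 1.8
```

```text
clock: 11.25
position: [0.446, -0.2835, 0.1696]
ee_rot: [0.699, 0.715, 0.001, 0.003]
ft_force: [2.1, 0.8, -0.1]
grip_width: 0.584
clk 11.25 pos [ 0.446  -0.2835  0.1696] ty 1.3 delta [-0.0511 -0.0101  0.0696] turn -0.0028 alt 0.9972 tiltz [ 0.0053 -0.0021 -1.    ] q [-0.3   0.2   0.88  1.84 -0.17  1.17  0.66] F [ 2.1  0.8 -0.1] gw 49.85696717700753
```

```bash
python3 -m handwheel '[{"jaw":50,"delta_pos":[-0.03,-0.005,0.02],"turn":-0.003},{"jaw":50,"delta_pos":[-0.05,-0.009,0.06],"turn":-0.003},{"jaw":50,"delta_pos":[-0.051,-0.009,0.09],"turn":-0.003},{"jaw":50,"delta_pos":[-0.051,-0.009,0.09],"turn":-0.003},{"jaw":50,"delta_pos":[-0.051,-0.009,0.09],"turn":-0.003}]';python3 go.py .4375 -.335 .012 1.8
python3 - <<'E'
from h import *
for n in('top','side'): cv2.imwrite(f'pics/{n}10.png',camera(n)[:,:,::-1])
a=cv2.imread('pics/side10.png')[230:330,290:390];b=cv2.imread('pics/top10.png')[190:290,370:470]
cv2.imwrite('pics/j1.png',cv2.resize(np.hstack([a,b]),None,fx=4,fy=4,interpolation=cv2.INTER_CUBIC))
E
```

```text
clock: 11.67
position: [0.4364, -0.3311, 0.0759]
ee_rot: [0.696, 0.718, -0.001, -0.001]
ft_force: [0.2, 0.1, 1.4]
grip_width: 0.582
clk 11.6667 pos [ 0.4364 -0.3311  0.0759] ty 1.82 delta [-0.004   0.0012  0.0639] turn 0.0001 alt -0.9999 tiltz [-3.8e-03  2.0e-04 -1.0e+00] q [-0.13  0.41  0.83  1.87 -0.35  1.02  0.88] F [0.2 0.1 1.4] gw 49.668350885652224
```

View pics/j1.png

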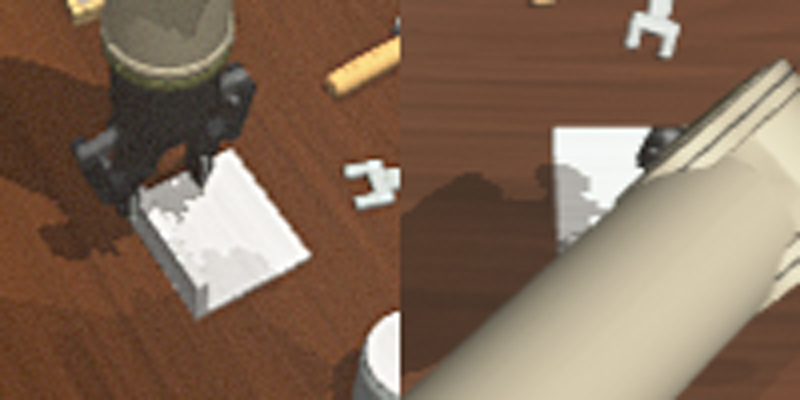

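Fingers straddle the seam (side crop (130,200)/(203,180)). Descend and grip.

```bash
python3 -m handwheel '[{"jaw":50,"delta_pos":[-0.004,0.001,0.03],"turn":0},{"jaw":50,"delta_pos":[-0.004,0.001,0.05],"turn":0},{"jaw":50,"delta_pos":[-0.004,0.001,0.061],"turn":0},{"jaw":40,"delta_pos":[-0.004,0.001,0.061],"turn":0},{"jaw":20,"delta_pos":[-0.004,0.001,0.061],"turn":0},{"jaw":2,"delta_pos":[-0.004,0.001,0.061],"turn":0},{"jaw":2,"delta_pos":[-0.004,0.001,0.061],"turn":0},{"jaw":2,"delta_pos":[-0.004,0.001,0.061],"turn":0},{"jaw":2,"delta_pos":[-0.004,0.001,0.061],"turn":0}]' 100;python3 go.py .4375 -.335 .09 1.8
```

```text
clock: 12.52
position: [0.4401, -0.3347, 0.0178]
ee_rot: [0.695, 0.719, 0.001, 0.001]
ft_force: [-2.6, 1.1, 8.0]
grip_width: 0.096
clk 12.5167 pos [ 0.4401 -0.3347  0.0178] ty 1.96 delta [-0.0002 -0.0024 -0.0722] turn 0.0009 alt -0.9991 tiltz [ 2.3e-03 -5.0e-04 -1.0e+00] q [-0.06  0.5   0.77  1.9  -0.44  0.91  0.95] F [-2.6  1.1  8. ] gw 8.21852801534236
```

```bash
python3 -m handwheel '[{"jaw":2,"delta_pos":[0,0,-0.02],"turn":0},{"jaw":2,"delta_pos":[0,0,-0.05],"turn":0},{"jaw":2,"delta_pos":[0,0,-0.08],"turn":0},{"jaw":2,"delta_pos":[0,0,-0.08],"turn":0},{"jaw":2,"delta_pos":[0,0,-0.08],"turn":0}]' 120;python3 go.py .4973 -.0067 .09 -8
python3 - <<'E'
from h import *
for n in('top','side'): cv2.imwrite(f'pics/{n}11.png',camera(n)[:,:,::-1])
a=cv2.imread('pics/side11.png')[200:330,280:410];b=cv2.imread('pics/top11.png')[180:310,350:480]
cv2.imwrite('pics/j2.png',cv2.resize(np.hstack([a,b]),None,fx=3,fy=3,interpolation=cv2.INTER_CUBIC))
E
```

```text
clock: 12.93
position: [0.4405, -0.3347, 0.0981]
ee_rot: [0.695, 0.719, 0.001, 0.002]
ft_force: [-0.7, 1.1, -2.3]
grip_width: 0.097
clk 12.9333 pos [ 0.4405 -0.3347  0.0981] ty 1.97 delta [0.3259 0.068  0.008 ] turn 0.0554 alt -0.9446 tiltz [ 0.0043 -0.001  -1.    ] q [-0.14  0.38  0.85  1.85 -0.33  1.06  0.88] F [-0.7  1.1 -2.3] gw 8.280459852254
```

View pics/j2.png

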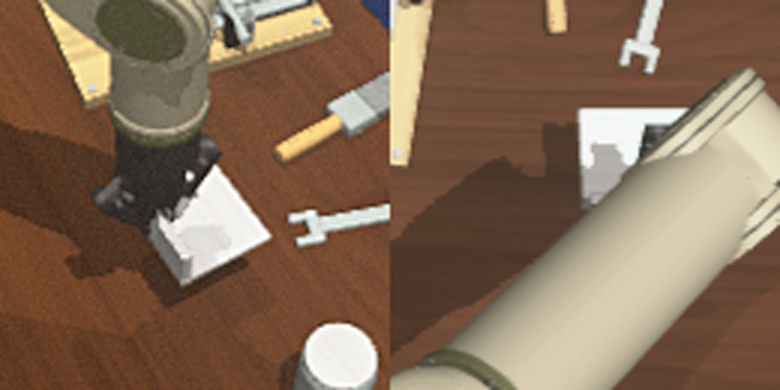

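Flashing is held level with its leg forward (top crop (580,110)–(690,110)). Carry to the front of the board.

```bash
python3 -m handwheel '[{"jaw":2,"delta_pos":[0.03,0.006,-0.02],"turn":0.01},{"jaw":2,"delta_pos":[0.065,0.013,-0.02],"turn":0.02},{"jaw":2,"delta_pos":[0.1,0.02,-0.02],"turn":0.03},{"jaw":2,"delta_pos":[0.14,0.028,-0.02],"turn":0.04},{"jaw":2,"delta_pos":[0.18,0.036,-0.02],"turn":0.055},{"jaw":2,"delta_pos":[0.22,0.045,-0.02],"turn":0.055},{"jaw":2,"delta_pos":[0.26,0.055,-0.02],"turn":0.055},{"jaw":2,"delta_pos":[0.295,0.062,-0.02],"turn":0.055},{"jaw":2,"delta_pos":[0.326,0.067,-0.02],"turn":0.055},{"jaw":2,"delta_pos":[0.326,0.067,-0.02],"turn":0.055}]' 120;python3 go.py .4973 -.0067 .05 -8
python3 - <<'E'
from h import *
import time
for n in('top','side'): cv2.imwrite(f'pics/{n}12.png',camera(n)[:,:,::-1])
a=cv2.imread('pics/side12.png')[130:260,260:390];b=cv2.imread('pics/top12.png')[130:260,270:400]
cv2.imwrite('pics/j3.png',cv2.resize(np.hstack([a,b]),None,fx=3,fy=3,interpolation=cv2.INTER_CUBIC))
E
python3 go.py .4973 -.0067 .05 -8
```

```text
clock: 13.87
position: [0.4949, 0.0011, 0.1148]
ee_rot: [0.751, 0.66, -0.0, -0.001]
ft_force: [-0.6, 0.4, -1.5]
grip_width: 0.09
clk 13.8667 pos [0.4949 0.0011 0.1148] ty -7.44 delta [-0.0075  0.0035  0.0648] turn 0.0031 alt -0.9969 tiltz [-0.0017  0.0014 -1.    ] q [-0.8   0.18  0.77  1.97 -0.14  1.05 -0.09] F [-0.6  0.4 -1.5] gw 7.722365321154815
clk 13.9667 pos [ 0.4944 -0.005   0.1149] ty -7.77 delta [-0.0013  0.0032  0.0649] turn 0.0013 alt -0.9987 tiltz [-1.8e-03 -6.0e-04 -1.0e+00] q [-0.79  0.18  0.78  1.97 -0.14  1.05 -0.09] F [-0.6 -0.7 -2.1] gw 7.977300842593417
```

View pics/j3.png

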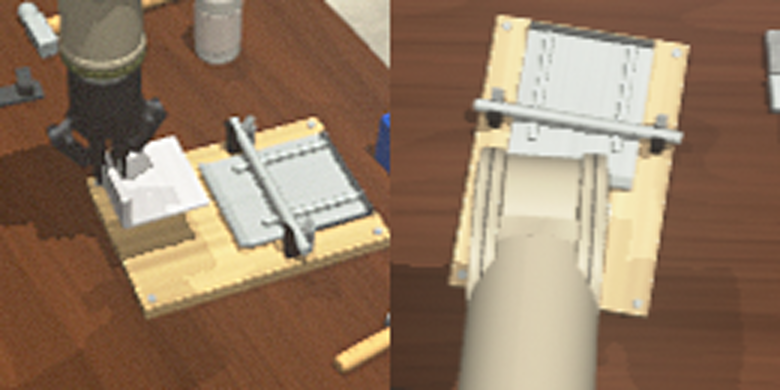

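Flashing is over the board's front, side view shows all of it. Lower and measure in the side view.

```bash
python3 -m handwheel '[{"jaw":2,"delta_pos":[-0.001,0.003,0.03],"turn":0.001},{"jaw":2,"delta_pos":[-0.001,0.003,0.06],"turn":0.001},{"jaw":2,"delta_pos":[-0.001,0.003,0.07],"turn":0.001},{"jaw":2,"delta_pos":[-0.001,0.003,0.07],"turn":0.001},{"jaw":2,"delta_pos":[-0.001,0.003,0.07],"turn":0.001}]' 120
python3 - <<'E'
from h import *
cv2.imwrite(f'pics/side13.png',camera('side')[:,:,::-1])
crop('pics/side13.png',270,160,380,240,7,'pics/j4.png')
E
python3 go.py .4973 -.0067 .036 -8
```

```text
clock: 14.38
position: [0.4976, -0.0087, 0.0461]
ee_rot: [0.756, 0.655, -0.001, -0.0]
ft_force: [-0.0, 0.7, -1.8]
grip_width: 0.094
clk 14.4333 pos [ 0.4983 -0.0083  0.0469] ty -8.2 delta [ 0.0015 -0.0013  0.0109] turn -0.0011 alt 0.9989 tiltz [ 7.e-04 -2.e-04 -1.e+00] q [-0.73  0.31  0.74  2.02 -0.26  0.91  0.01] F [-0.3  0.7 -1.8] gw 7.869164733285774
```

View pics/j4.png

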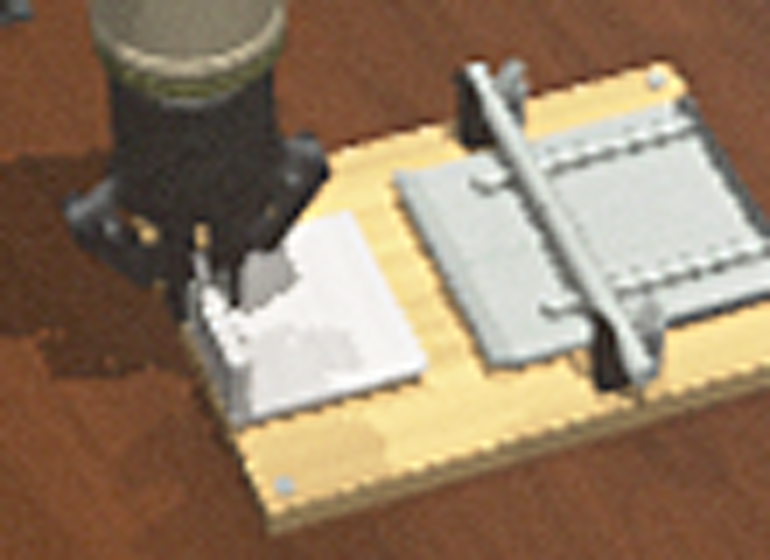

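```bash
python3 - <<'E'
from h import *
S=cv2.imread('pics/side13.png').astype(float)[:,:,0]
e=edge(S,up((350,213),7,270,160),up((427,363),7,270,160),w=2)
ee=edge(S,up((427,363),7,270,160),up((250,413),7,270,160),w=1.5,trim=.2)
el=edge(S,up((300,224),7,270,160),up((350,211),7,270,160),w=1.5,trim=.1)
c1=isect(e,el);c2=isect(e,ee);print((np.array([c1,c2])-[270,160]+.5)*7)
th=np.radians(-8);R=np.array([[np.cos(th),-np.sin(th)],[np.sin(th),np.cos(th)]])
W=[R.T@(ray('side',c,.033)[:2]-[.631,-.0255]) for c in(c1,c2)];print(W,(W[0]+W[1])/2, np.linalg.norm(W[0]-W[1]))
d=W[0]-W[1];print('yaw err deg',np.degrees(np.arctan2(-d[0],d[1])))
o=get_obs();print('tcp jig',R.T@(o['position'][:2]-[.631,-.0255]))
# lap free edge and board lateral edges in side view for reference
E
```

```text
[[350.56011963 210.54302979]
 [432.30682373 368.81463623]]
[array([-0.04046853,  0.05039918]), array([-0.04013703, -0.06119263])] [-0.04030278 -0.00539672] 0.11159229606137264
yaw err deg 0.17020608272495577
tcp jig [-0.13375371 -0.001472  ]
```

Front edge at jig x ≈ -40 mm, y ≈ -4 mm, yaw error 0.2°. Centre by 3 mm and set it down lightly.

```bash
python3 -m handwheel '[{"jaw":2,"delta_pos":[0.003,0,0.006],"turn":-0.001},{"jaw":2,"delta_pos":[0.003,0,0.011],"turn":-0.001},{"jaw":2,"delta_pos":[0.003,0,0.011],"turn":-0.001},{"jaw":2,"delta_pos":[0.003,0,0.011],"turn":-0.001}]' 120;python3 go.py .4973 -.0067 .036 -8
```

```text
clock: 14.77
position: [0.4994, -0.0038, 0.0358]
ee_rot: [0.754, 0.657, 0.001, 0.0]
ft_force: [-0.1, 1.5, 5.0]
grip_width: 0.094
clk 14.7667 pos [ 0.4994 -0.0038  0.0358] ty -7.9 delta [-0.0032 -0.0016 -0.0002] turn 0.0005 alt -0.9995 tiltz [ 0.002   0.0013 -1.    ] q [-0.72  0.33  0.73  2.02 -0.28  0.89  0.02] F [-0.1  1.5  5. ] gw 8.041368659656472
```

Contact as predicted (~7 N at z = 0.0358). Slide in stages.

```bash
python3 -m handwheel '[{"jaw":2,"delta_pos":[0,0.005,0],"turn":0},{"jaw":2,"delta_pos":[0,0.011,0],"turn":0},{"jaw":2,"delta_pos":[0,0.017,0],"turn":0},{"jaw":2,"delta_pos":[0,0.023,0],"turn":0},{"jaw":2,"delta_pos":[0,0.025,0],"turn":0},{"jaw":2,"delta_pos":[0,0.025,0],"turn":0}]' 120;python3 go.py .5210 -.0067 .036 -8
python3 - <<'E'
from h import *
cv2.imwrite(f'pics/side14.png',camera('side')[:,:,::-1])
crop('pics/side14.png',270,160,380,240,7,'pics/j5.png')
E
```

```text
clock: 15.27
position: [0.5233, -0.0074, 0.0358]
ee_rot: [0.754, 0.657, 0.0, -0.001]
ft_force: [-6.1, 2.3, 12.6]
grip_width: 0.091
clk 15.2667 pos [ 0.5233 -0.0074  0.0358] ty -7.91 delta [ 0.0004 -0.0024 -0.0002] turn 0.0005 alt -0.9995 tiltz [-4.0e-04  1.4e-03 -1.0e+00] q [-0.68  0.38  0.72  1.96 -0.32  0.91  0.06] F [-6.1  2.3 12.6] gw 7.775899653886258
```

View pics/j5.png

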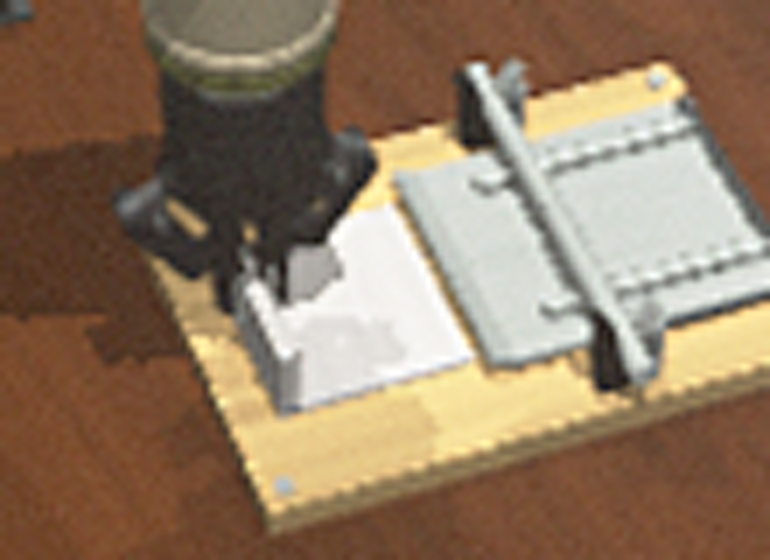

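Flat, square, and centred on the lap; front edge just before the lip (470,358). Ease the push 1 mm and slide on.

```bash
python3 -m handwheel '[{"jaw":2,"delta_pos":[0,0.004,-0.001],"turn":0},{"jaw":2,"delta_pos":[0,0.009,-0.001],"turn":0},{"jaw":2,"delta_pos":[0,0.014,-0.001],"turn":0},{"jaw":2,"delta_pos":[0,0.018,-0.001],"turn":0},{"jaw":2,"delta_pos":[0,0.018,-0.001],"turn":0}]' 120;python3 go.py .5210 -.0067 .036 -8;python3 -m handwheel '[{"jaw":2,"delta_pos":[0,0.004,0],"turn":0},{"jaw":2,"delta_pos":[0,0.009,0],"turn":0},{"jaw":2,"delta_pos":[0,0.014,0],"turn":0},{"jaw":2,"delta_pos":[0,0.018,0],"turn":0},{"jaw":2,"delta_pos":[0,0.018,0],"turn":0}]' 120;python3 go.py .5210 -.0067 .036 -8
python3 - <<'E'
from h import *
cv2.imwrite(f'pics/side15.png',camera('side')[:,:,::-1])
crop('pics/side15.png',270,160,380,240,7,'pics/j6.png')
E
```

```text
clock: 15.73
position: [0.5418, -0.0106, 0.0359]
ee_rot: [0.754, 0.656, 0.0, 0.0]
ft_force: [-0.2, -0.7, -1.2]
grip_width: 0.096
clk 15.7333 pos [ 0.5418 -0.0106  0.0359] ty -7.94 delta [ 0.001  -0.0212 -0.0001] turn 0.0003 alt -0.9997 tiltz [ 7.e-04 -4.e-04 -1.e+00] q [-0.66  0.42  0.71  1.91 -0.34  0.93  0.07] F [-0.2 -0.7 -1.2] gw 8.182299525870947
clock: 16.15
position: [0.5596, -0.0132, 0.0359]
ee_rot: [0.754, 0.656, 0.0, 0.0]
ft_force: [0.9, -0.1, 0.8]
grip_width: 0.091
clk 16.15 pos [ 0.5596 -0.0132  0.0359] ty -7.95 delta [ 0.0011 -0.0391 -0.0002] turn 0.0003 alt -0.9997 tiltz [ 7.e-04 -4.e-04 -1.e+00] q [-0.63  0.46  0.7   1.87 -0.36  0.94  0.09] F [ 0.9 -0.1  0.8] gw 7.756370042920227
```

View pics/j6.png

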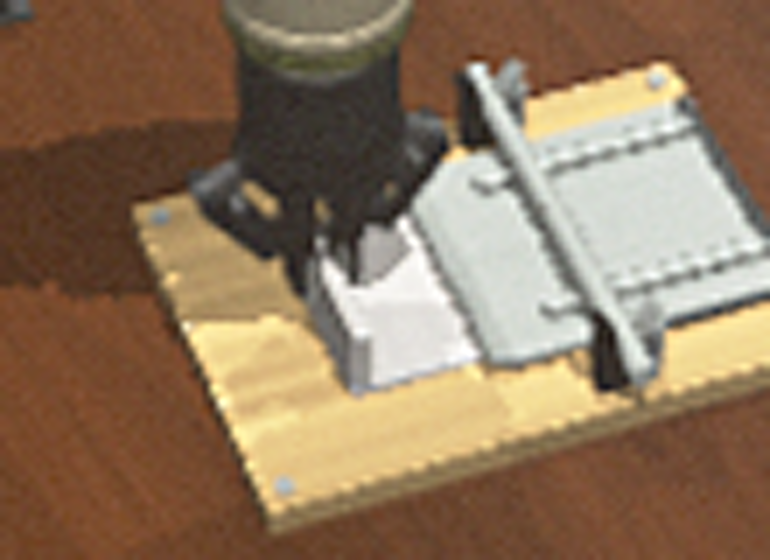

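The flashing is under the lip without lifting the lap; front ≈ jig x 21. Continue 14 mm, then creep to the stop.

```bash
python3 -m handwheel '[{"jaw":2,"delta_pos":[0,0.004,0],"turn":0},{"jaw":2,"delta_pos":[0,0.008,0],"turn":0},{"jaw":2,"delta_pos":[0,0.012,0],"turn":0},{"jaw":2,"delta_pos":[0,0.014,0],"turn":0},{"jaw":2,"delta_pos":[0,0.014,0],"turn":0}]' 120;python3 go.py .5210 -.0067 .036 -8;python3 -m handwheel '[{"jaw":2,"delta_pos":[0,0.0015,0],"turn":0},{"jaw":2,"delta_pos":[0,0.003,0],"turn":0},{"jaw":2,"delta_pos":[0,0.003,0],"turn":0}]' ;python3 go.py .5210 -.0067 .036 -8
```

```text
clock: 16.62
position: [0.5732, -0.015, 0.0359]
ee_rot: [0.754, 0.656, 0.0, 0.0]
ft_force: [0.7, 0.1, -1.2]
grip_width: 0.096
clk 16.6167 pos [ 0.5732 -0.015   0.0359] ty -7.94 delta [ 0.001  -0.0528 -0.0001] turn 0.0003 alt -0.9997 tiltz [ 6.e-04 -2.e-04 -1.e+00] q [-0.61  0.49  0.69  1.83 -0.37  0.96  0.1 ] F [ 0.7  0.1 -1.2] gw 8.179021038367548
clock: 16.87
position: [0.5758, -0.0153, 0.0359]
ee_rot: [0.754, 0.656, 0.0, 0.0]
ft_force: [1.1, 0.6, 0.1]
grip_width: 0.096
clk 16.8667 pos [ 0.5758 -0.0153  0.0359] ty -7.95 delta [ 0.001  -0.0554 -0.0001] turn 0.0003 alt -0.9997 tiltz [ 3.e-04 -0.e+00 -1.e+00] q [-0.61  0.49  0.69  1.82 -0.38  0.96  0.1 ] F [1.1 0.6 0.1] gw 8.192220699218835
```

```bash
python3 -m handwheel '[{"jaw":2,"delta_pos":[0,0.0015,0],"turn":0},{"jaw":2,"delta_pos":[0,0.003,0],"turn":0},{"jaw":2,"delta_pos":[0,0.003,0],"turn":0}]' ;python3 go.py .5210 -.0067 .036 -8;python3 -m handwheel '[{"jaw":2,"delta_pos":[0,0.0015,0],"turn":0},{"jaw":2,"delta_pos":[0,0.0025,0],"turn":0},{"jaw":2,"delta_pos":[0,0.0025,0],"turn":0}]' ;python3 go.py .5210 -.0067 .036 -8
```

```text
clock: 17.12
position: [0.5782, -0.0157, 0.0359]
ee_rot: [0.754, 0.656, -0.0, -0.0]
ft_force: [-4.7, 0.3, 3.0]
grip_width: 0.094
clk 17.1167 pos [ 0.5782 -0.0157  0.0359] ty -7.94 delta [ 0.001  -0.0579 -0.0001] turn 0.0003 alt -0.9997 tiltz [-1.1e-03  3.0e-04 -1.0e+00] q [-0.6   0.5   0.69  1.82 -0.38  0.96  0.1 ] F [-4.7  0.3  3. ] gw 8.030426859611175
clock: 17.37
position: [0.5782, -0.0157, 0.0358]
ee_rot: [0.754, 0.656, -0.002, -0.003]
ft_force: [-19.3, 2.4, 20.2]
grip_width: 0.092
clk 17.3667 pos [ 0.5782 -0.0157  0.0358] ty -7.94 delta [ 0.001  -0.0579  0.0002] turn 0.0003 alt -0.9997 tiltz [-0.0064  0.0018 -1.    ] q [-0.6   0.5   0.68  1.81 -0.38  0.97  0.11] F [-19.3   2.4  20.2] gw 7.819805717943347
```

Stop met (x halted at 0.5782, -19 N). Back the thrust off 2 mm and press down.

```bash
python3 -m handwheel '[{"jaw":2,"delta_pos":[0,-0.002,0.0015],"turn":0},{"jaw":2,"delta_pos":[0,-0.002,0.003],"turn":0},{"jaw":2,"delta_pos":[0,-0.002,0.003],"turn":0},{"jaw":2,"delta_pos":[0,-0.002,0.003],"turn":0},{"jaw":2,"delta_pos":[0,-0.002,0.003],"turn":0},{"jaw":2,"delta_pos":[0,-0.002,0.003],"turn":0}]' ;python3 go.py .5210 -.0067 .036 -8
python3 - <<'E'
from h import *
for n in('top','side'): cv2.imwrite(f'pics/{n}16.png',camera(n)[:,:,::-1])
crop('pics/side16.png',270,160,380,240,7,'pics/j7.png')
crop('pics/top16.png',280,125,380,245,5,'pics/j8.png')
E
python3 go.py .5210 -.0067 .036 -8
```

```text
clock: 17.87
position: [0.5783, -0.0157, 0.0357]
ee_rot: [0.754, 0.656, 0.0, -0.002]
ft_force: [-25.1, 1.9, 44.7]
grip_width: 0.095
clk 17.8667 pos [ 0.5783 -0.0157  0.0357] ty -7.96 delta [ 0.001  -0.0579 -0.0001] turn 0.0002 alt -0.9998 tiltz [-0.0021  0.0028 -1.    ] q [-0.6   0.5   0.68  1.81 -0.38  0.96  0.11] F [-25.1   1.9  44.7] gw 8.118698427816318
clk 17.9667 pos [ 0.5783 -0.0156  0.0357] ty -7.96 delta [ 0.0009 -0.058  -0.0001] turn 0.0002 alt -0.9998 tiltz [-0.002   0.0028 -1.    ] q [-0.6   0.5   0.68  1.81 -0.38  0.96  0.11] F [-25.    3.1  44.5] gw 7.970281979957622
```

View pics/j7.png

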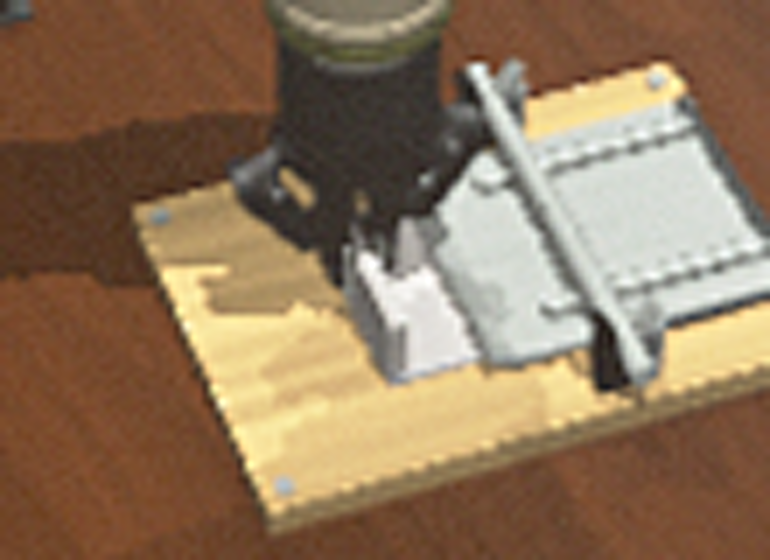

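View pics/j8.png

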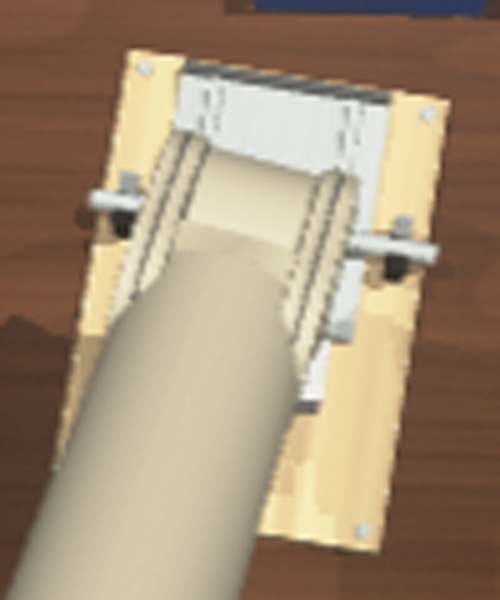

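Pressed more than needed (45 N). Flashing is home at jig x ≈ 40; ease to ~15 N.

```bash
python3 -m handwheel '[{"jaw":2,"delta_pos":[0,-0.001,-0.0025],"turn":0},{"jaw":2,"delta_pos":[0,-0.002,-0.0025],"turn":0},{"jaw":2,"delta_pos":[0,-0.002,-0.0025],"turn":0},{"jaw":2,"delta_pos":[0,-0.002,-0.0025],"turn":0},{"jaw":2,"delta_pos":[0,-0.002,-0.0025],"turn":0}]' ;python3 go.py .5210 -.0067 .036 -8
```

```text
clock: 18.38
position: [0.5774, -0.0155, 0.0358]
ee_rot: [0.754, 0.656, 0.0, 0.0]
ft_force: [-4.8, 0.8, 10.1]
grip_width: 0.089
clk 18.3833 pos [ 0.5774 -0.0155  0.0358] ty -7.94 delta [ 0.0009 -0.0571 -0.0002] turn 0.0004 alt -0.9996 tiltz [ 7.e-04  3.e-04 -1.e+00] q [-0.61  0.5   0.69  1.82 -0.38  0.96  0.1 ] F [-4.8  0.8 10.1] gw 7.581561869393269
```

```bash
python3 -m handwheel '[{"jaw":2,"delta_pos":[0,0,0.001],"turn":0},{"jaw":2,"delta_pos":[0,0,0.001],"turn":0},{"jaw":2,"delta_pos":[0,0,0.001],"turn":0},{"jaw":2,"delta_pos":[0,0,0.001],"turn":0},{"jaw":2,"delta_pos":[0,0,0.001],"turn":0},{"jaw":2,"delta_pos":[0,0,0.001],"turn":0}]' ;python3 go.py .5210 -.0067 .036 -8
python3 - <<'E'
from h import *
for n in('top','side'): cv2.imwrite(f'pics/{n}17.png',camera(n)[:,:,::-1])
S=cv2.imread('pics/side17.png').astype(float)[:,:,1];S0=cv2.imread('pics/side9.png').astype(float)[:,:,1]
T=cv2.imread('pics/top17.png').astype(float)[:,:,1]
q=[(168,95),(192,90),(438,530),(408,548)]
for im in(S0,S): print(((quad(im,up(q,10,320,160),w=1.5)-[320,160]+.5)*10).round(0).tolist())
E
python3 go.py .5210 -.0067 .036 -8
```

```text
clock: 18.88
position: [0.5774, -0.0155, 0.0358]
ee_rot: [0.754, 0.656, 0.001, -0.0]
ft_force: [-10.2, 1.4, 23.2]
grip_width: 0.091
clk 18.8833 pos [ 0.5774 -0.0155  0.0358] ty -7.94 delta [ 0.0009 -0.0571 -0.0002] turn 0.0003 alt -0.9997 tiltz [ 5.e-04  1.e-03 -1.e+00] q [-0.6   0.5   0.69  1.82 -0.38  0.96  0.1 ] F [-10.2   1.4  23.2] gw 7.791874619966847
[[158.0, 93.0], [192.0, 89.0], [436.0, 530.0], [412.0, 542.0]]
[[159.0, 93.0], [193.0, 89.0], [436.0, 528.0], [411.0, 540.0]]
clk 18.9833 pos [ 0.5774 -0.0154  0.0358] ty -7.94 delta [ 0.0009 -0.0571 -0.0002] turn 0.0003 alt -0.9997 tiltz [ 5.0e-04  1.1e-03 -1.0e+00] q [-0.6   0.5   0.69  1.82 -0.38  0.96  0.1 ] F [-10.3   1.8  22.7] gw 8.240289442683439
```

View pics/side17.png

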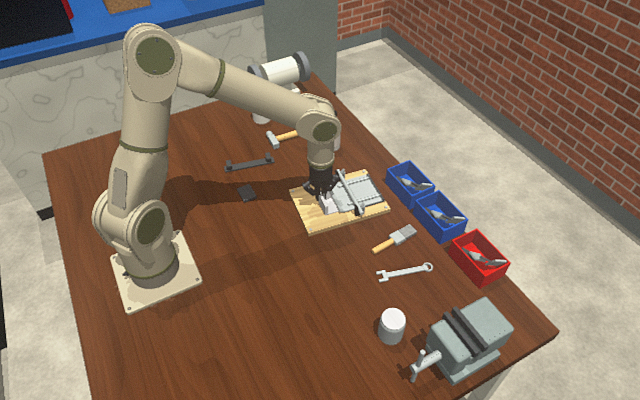

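The rod hasn't moved in the image and the bystanders are where they started. The flashing is at the stop (320,195), held and pressed at 23 N, and at rest. Handing in.

```bash
python3 -c "
from workcell import *
print(hand_in())"
```

```text
the job is handed in; nothing more can be done
None
```

I pressed the rod into both fork clips, then slid the flashing under the lap up to the stop. I handed in at about 19 s of the 61 s, with the gripper still holding the flashing down on the board.

**Rod:**
- With the fingers shut and pressing at 25 N, the rod's centre was at about z = 43.4 mm (target 43.5 mm) and would go no further. Both jaws looked closed in the top view.
- The cameras gave a higher centre: 48.7 mm overall and 45.8 mm at the better-measured end. I trusted the contact reading because a prong spoilt the edge fit at the other end.
- The overhanging jaw noses were too small to see directly.

**Flashing:**
- It met the stop with a 19 N reaction, and I then eased it back about 0.8 mm.
- By the tool position its front edge is at about jig x = 39 to 40 mm, within about 3 mm of centre and square within 0.5°. It was held at 120 N grip and pressed down at about 23 N, at rest.
- The press briefly reached about 45 N before I eased it.

**Rest of the bench:** The lap showed no visible lift in the pictures, but I could not read its joint. No bystander appeared to have moved.

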